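Restock the docket holder and lay out the order point before opening

ROBOT

A 7-joint arm with a two-finger parallel gripper is mounted at the origin on a cart in front of the work surface, level with it; the furniture and walls round the work are solid. World frame = base frame: x ahead of the robot, y to its left, z up, the work surface at z = 0. Lengths are in mm, angles in rad, forces in N, time in s.
With the tool pointing down it reaches from about 400 to 850 mm from the base axis. Payload 4.5 kg.
Tool frame: the origin (TCP) lies midway between the tips of the shut fingers; the grasp point (between the pads) lies tcp_to_grasp behind it (tcp_to_grasp is the distance from the TCP to the grasp point, in mm); z points along the fingers, y is the line along which they close (so a half turn about z gives the same grasp; the last joint's range is limited). The gripper opens to 88 mm and grips with 3 to 60 N. Pads are 18 mm wide; open, the fingers measure 123 mm over their backs; the gripper's body (75 mm by 187 mm) begins 45 mm behind the grasp point.
Start: joints at [-1.232, 0.689, -0.195, 1.565, 0.157, 0.902, -0.215], TCP at [187.544, 596.222, 238.743] pointing down, gripper open.
Joint ranges: [-3.01, 3.01], [-0.46, 2.08], [-1.47, 1.51], [0.13, 2.56], [-1, 4.14], [0.04, 2.09], [-2.66, 2.66]. Speed limits (rad/s): [2.57, 2.57, 3.14, 3.14, 3.14, 3.14, 3.14].

INTERFACE

Orientations are given as a unit quaternion [x, y, z, w].
In Python, from rig import * gives the robot as it stands. The module is installed in compiled form; this text tells all that it offers.
- The arm moves only by the tool play_rows, never from a script. Its argument "rows" is a list that holds one entry, the list of rows, each a list of 7 numbers: the turn, a rotation vector about the world's x, y, z normalised to -1 to 1, where 1 is 0.08 rad, then the shift along the world's x, y, z normalised to -1 to 1, where 1 is 30 mm, then the finger opening in mm, from 0 to 88.1. A call has 1 to 8 rows; each row shifts and turns the commanded pose from where the row before left it; what a row does not reach is not made up. A row lasts 1/12 s, in which the tool goes at most 41.7 mm and 7.16 degrees, less where a joint would pass 70% of its speed; a pose out of reach is approached as far as the arm can. A call with a number of a shift or a turn outside -1 to 1 is refused whole. A call with a gripper value outside its range is refused whole. The fingers move at their own pace and stop on an object; "grip_force" is the grip in N (left out, the last holds). Time passes only in rows, so rows that do not move let the fingers close. It gives the time, the measured TCP pose, the force, the opening and the grip force at its end, in the units of the state.
- state(): the state, without advancing time (a new reading comes with each control period).
- camera(name): name is "scene" or "top" or "wrist"; returns a dict with "pixels" (384x512x3 uint8, blue, green, red), "fx", "fy", "cx", "cy" (pixels), "R" (3x3) and "t" (3): a world point X has camera coordinates R X + t; the wrist camera has in their place "T_tool_cam" (4x4, takes a point from camera to tool coordinates, whose origin is the TCP and whose axes are the flange's). Camera axes: x right, y down, z forward; pixel columns grow to the right and rows downward; lengths in mm; the calibration is good to about 2 mm. A picture is of the moment at which its call begins: read the wrist's pose just before it. There is no depth.
- job_done(): hands the job in; it is judged then, once.
The state is a dict: "clock": time; "qpos": joint angles; "dq": joint speeds; "joint_torque": joint torques, N m; "eef_pos": TCP position; "ee_rot": TCP orientation; "force": force on the tool from outside, world axes, zero at the start; "moment": the same for the moment, N m; "finger_gap": opening from 0.0 (shut) to 1.0 (fully open); "grip_force": force on a finger pad.
Only numpy, scipy, OpenCV 4.12 (cv2) and the standard library are available. Lean on these libraries where they do the work, as an engineer would, in place of code of your own. Each camera call takes 0.05 s, during which the arm holds its last target. There are 200 camera calls.

TASK

Get the order point ready for opening. Stack the fresh docket pads under the weighted arm of the docket holder, with the started (thin) pad that is in there now back on top so that it is used up first; every pad lies flat and straight, bound red end in first and pushed right back to the stop, with the arm pressing on the pile. Lay the marker and the probe thermometer flat in their own pockets of the tool tray, the thermometer's needle in the narrow slot, and leave the other things on the worktop where they are.

Things in the scene. Friction and masses are not known exactly. Their poses are not given: they have to be found in the camera images.
- docket_holder: fixed folded-steel holder. Origin: centre under its base; x from its open front, where pads enter, to its back stop; z up. Base 92 mm wide, 4 mm thick, x = -87 to 103 mm. Side guides 65 mm apart inside, 40 mm high, x = -5 to 55 mm, flared mouths out to x = -23 mm; open in front of that. A pad pushed home has its centre at x = -13.5 mm
- holder_stop (a point): foot of the holder's back stop on top of the base (x = 50, y = 0, z = 4 mm in the holder's frame); the stop is an upright tab 32 mm wide that ends 41 mm above the worktop. Pads lie on the base 4 mm above the worktop, and their front 50 mm stand clear of the guides
- hold_arm: holder's weighted wire arm; origin on its hinge at the back (x = 85, z = 40 mm in the holder's frame), hinge along y. Its roller presses the pile with about 1.5 N; it swings up 0.6 rad at most and falls back. Ahead of the roller a smooth wire lip, 33 mm wide, rises 21 mm over 38 mm: a pad slid in 1 or 2 mm above base or pile runs under the lip and lifts the arm
- hold_roller (a point): centre of the arm's cross roller (12 mm thick, 56 mm long), at x = -5 mm in the holder's frame, 10.5 mm above the worktop with the arm down on the bare base; it rises with the pile. The lip's foremost wire is 40 mm in front of it
- started_pad: the started docket pad, 127 x 57 x 6 mm, 40 g: white ruled sheets on a card back, bound by a red head strip 16 mm wide across one short end. Origin: centre of its underside; x axis along its length to the bound (red) end, z up. The thin one; at first it lies under the holder's arm
- started_pad_head (a point): middle of the top edge of the started pad's bound end (x = 63.5, z = 6 mm in its frame)
- tool_tray: fixed grey plastic tray, 240 x 112 mm, floor 3 mm thick, walls 15 mm above the worktop. Origin: centre of its underside; x along its length to the back, y to its left, z up. A finger scoop (no walls, floor only) crosses it from x = -82 to -22 mm
- probe_pocket (a point): centre of the thermometer's pocket, on the tray floor (axes as the tray; at x = 0, y = 32 mm of it). Front half (-x), 117 mm long: 39 mm wide for the plastic body; back half (+x), 117 mm long: slot 15 mm wide that takes only the needle. Home, the thermometer's origin is at this point and its needle points to +x
- marker_pocket (a point): centre of the marker's pocket, on the tray floor (axes as the tray; at x = -43.5, y = -27 mm of it): 147 mm long along x, 30 mm wide; the finger scoop crosses it from x = -38 to 22 mm of this point
- probe: probe thermometer, 220 mm long, 60 g: blue plastic body 26 mm wide, 17 mm high, from y = 5 to 110 mm in its frame; steel needle 4 mm thick, 7 to 10 mm above the underside, from y = 5 to -110 mm. Origin: middle of the whole length, at the underside; y from needle tip to body end, z up. Grip the body
- probe_tip (a point): tip of the thermometer's needle
- marker: black marker pen with a white band, 134 mm long, 12 to 17 mm thick, 20 g. Origin: middle of its length, at the underside; y axis along it. It lies flat and does not roll; either end may point to the back
- dip_tub_0: lidded dip tub, 66 x 73 x 37 mm, a bystander; origin at the centre of its underside
- dip_tub_1: lidded dip tub, 66 x 73 x 37 mm, a bystander; origin at the centre of its underside
- corn_tin: food tin, 57 mm diameter, 72 mm high, a bystander; origin at the centre of its underside
- fresh_pad_0: fresh docket pad, 127 x 57 x 8 mm, 55 g: white ruled sheets on a card back, bound by a red head strip 16 mm wide across one short end. Origin: centre of its underside; x axis along its length to the bound (red) end, z up. It may be absent
- fresh_pad_0_head (a point): middle of the top edge of that pad's bound end (x = 63.5, z = 8 mm in its frame)
- fresh_pad_1: fresh docket pad, 127 x 57 x 8 mm, 55 g: white ruled sheets on a card back, bound by a red head strip 16 mm wide across one short end. Origin: centre of its underside; x axis along its length to the bound (red) end, z up. It may be absent
- fresh_pad_1_head (a point): middle of the top edge of that pad's bound end (x = 63.5, z = 8 mm in its frame)
- fresh_pad_2: fresh docket pad, 127 x 57 x 8 mm, 55 g: white ruled sheets on a card back, bound by a red head strip 16 mm wide across one short end. Origin: centre of its underside; x axis along its length to the bound (red) end, z up. It may be absent
- fresh_pad_2_head (a point): middle of the top edge of that pad's bound end (x = 63.5, z = 8 mm in its frame)
Mind the look-alikes: they are no part of the job. What is shaped like the marker but green is not meant.

How it is judged (in metres and radians):
At the end, for the whole second after the job is handed in: All pads lie flat in the holder, bound end to the back within 9 mm of the stop, centred within 9 mm, straight within 0.15 rad, the started pad on top with the arm pressing on it; thermometer and marker lie in their pockets within 12 mm lengthwise, 8 and 12 mm across, needle in its slot; all at rest (x of fresh_pad_0 in the frame of docket_holder between -0.0225 and -0.008 m and y of fresh_pad_0 in the frame of docket_holder between -0.009 and 0.009 m and angle between the x axis of each of fresh_pad_0, fresh_pad_1, fresh_pad_2, started_pad and the x axis of docket_holder, either way round below 0.15 rad and angle between each of fresh_pad_0, fresh_pad_1, fresh_pad_2, started_pad's own z axis and vertical below 0.08 rad and x of each of fresh_pad_0_head, fresh_pad_1_head, fresh_pad_2_head, started_pad_head in the frame of docket_holder above 0.03 m and linear speed of each of fresh_pad_0, fresh_pad_1, fresh_pad_2, started_pad, probe, marker below 0.02 m/s and z of started_pad in the frame of fresh_pad_0 above 0.0045 m and x of fresh_pad_1 in the frame of docket_holder between -0.0225 and -0.008 m and y of fresh_pad_1 in the frame of docket_holder between -0.009 and 0.009 m and z of started_pad in the frame of fresh_pad_1 above 0.0045 m and x of fresh_pad_2 in the frame of docket_holder between -0.0225 and -0.008 m and y of fresh_pad_2 in the frame of docket_holder between -0.009 and 0.009 m and z of started_pad in the frame of fresh_pad_2 above 0.0045 m and x of started_pad in the frame of docket_holder between -0.0225 and -0.008 m and y of started_pad in the frame of docket_holder between -0.009 and 0.009 m and contact force between hold_arm and started_pad above 0.2 N and x of probe in the frame of probe_pocket between -0.012 and 0.012 m and y of probe in the frame of probe_pocket between -0.008 and 0.008 m and z of probe in the frame of probe_pocket below 0.005 m and angle between the y axis of probe and the x axis of tool_tray, either way round below 0.12 rad and x of probe_tip in the frame of probe_pocket above 0.08 m and angle between probe's own z axis and vertical below 0.1 rad and x of marker in the frame of marker_pocket between -0.012 and 0.012 m and y of marker in the frame of marker_pocket between -0.012 and 0.012 m and z of marker in the frame of marker_pocket below 0.012 m and angle between the y axis of marker and the x axis of tool_tray, either way round below 0.15 rad); the robot touches nothing.
It fails at once if a bystander (a dip tub or the tin) is pushed more than 30 mm or tipped over (distance of any of dip_tub_0, dip_tub_1, corn_tin from where it was at the start of the episode above 0.03 m or angle between any of dip_tub_0, dip_tub_1, corn_tin's own z axis and vertical above 0.5 rad).
Of fresh_pad_0, fresh_pad_1, fresh_pad_2 only 2 to 3 are there at a start; the rules pass over those that are not, and their reading is None.
At some moment in a run one of fresh_pad_0, fresh_pad_1, fresh_pad_2, started_pad, probe, marker may be knocked a few centimetres aside while the robot is not near it.
Once in a run the grip may slacken for a moment while it holds something.
It also fails if it takes over 210 s, if anything falls off the work surface, if the arm or the gripper's body presses on something with over 40 N, if the wrist force passes 120 N, or if a joint passes its speed limit or range.

## Working session

There is one attempt and no reset: what is moved stays moved. The work goes in short steps, Python scripts to look and compute and a tool call to move; the robot and the scene stay as the last step left them, time stands still between calls to the robot, and variables do not carry over. Pictures are saved under pics/ and viewed, at most 14 in all, crops included, and the job is handed in when it is done.

Besides the shell and the picture viewer there is one more tool, called after "Emit:" as name(argument=value, ...), one argument or row to a line, values as JSON. play_rows: Moves the arm, as the interface text tells. Scaled input: -1 to 1 covers 30 mm each way for a shift and 0.08 rad each way for a turn. Its arguments: {"type":"object","properties":{"rows":{"type":"array","items":{"type":"array","items":{"type":"array","items":{"type":"number"}}}},"grip_force":{"type":"number"}},"required":["rows"]}

```bash
mkdir -p pics; cat > h.py <<'E'
from rig import *
import numpy as np, cv2
from scipy.spatial.transform import Rotation as Ro
def pix2w(c,uv,z):
    uv=np.atleast_2d(uv).astype(float)
    R=np.array(c["R"]);t=np.array(c["t"]).ravel();o=-R.T@t
    d=np.c_[(uv[:,0]-c["cx"])/c["fx"],(uv[:,1]-c["cy"])/c["fy"],np.ones(len(uv))]@R
    return o+d*((z-o[2])/d[:,2])[:,None]
def w2pix(c,X):
    p=np.atleast_2d(X)@np.array(c["R"]).T+np.array(c["t"]).ravel()
    return np.c_[p[:,0]/p[:,2]*c["fx"]+c["cx"],p[:,1]/p[:,2]*c["fy"]+c["cy"]]
def wrist():
    s=state();c=camera("wrist");T=np.array(c["T_tool_cam"])
    Rw=Ro.from_quat(s["ee_rot"]).as_matrix();Rc=Rw@T[:3,:3];o=np.array(s["eef_pos"])+Rw@T[:3,3]
    c["R"]=Rc.T;c["t"]=-Rc.T@o
    return c
def save(c,n,k=1.5):
    cv2.imwrite("pics/"+n,cv2.resize(c["pixels"],None,fx=k,fy=k,interpolation=cv2.INTER_CUBIC))
E
python3 - <<'E'
from h import *
import pickle
s=state();print({k:np.round(v,3) for k,v in s.items()})
print("names",[n for n in dir() if 'tcp' in n.lower()], globals().get('tcp_to_grasp'))
for n in("top","scene"):
    c=camera(n);save(c,n+"0.png",1.55);pickle.dump(c,open(n+".pkl","wb"));print(n,np.round(-np.array(c["R"]).T@np.array(c["t"]).ravel()),c["fx"])
print(np.round(camera("wrist")["T_tool_cam"],3))
E
```

```text
{'clock': np.float64(0.0), 'qpos': array([-1.232,  0.69 , -0.195,  1.566,  0.157,  0.903, -0.215]), 'dq': array([-0.   ,  0.001,  0.001, -0.001, -0.001,  0.   ,  0.   ]), 'joint_torque': array([ 2.0000e-03, -5.2758e+01, -1.2660e+00, -1.5342e+01, -5.3000e-02,
        6.0000e-03,  0.0000e+00]), 'eef_pos': array([187.399, 595.592, 237.903]), 'ee_rot': array([ 0.152,  0.988, -0.001, -0.   ]), 'force': array([-0.315,  0.934, -0.878]), 'moment': array([ 0.048, -0.043, -0.034]), 'grip_force': np.float64(0.0), 'finger_gap': np.float64(1.001)}
names ['tcp_to_grasp'] 18.700000000000003
top [ 330.    7. 1213.] 357.36754990287625
scene [-396. -881. 1298.] 485.4527505203466
[[-1.00000e-03 -9.57000e-01 -2.89000e-01  7.49850e+01]
 [ 1.00000e+00 -1.00000e-03  1.00000e-03  2.15100e+00]
 [-1.00000e-03 -2.89000e-01  9.57000e-01 -1.46168e+02]
 [ 0.00000e+00  0.00000e+00  0.00000e+00  1.00000e+00]]
```

View pics/top0.png

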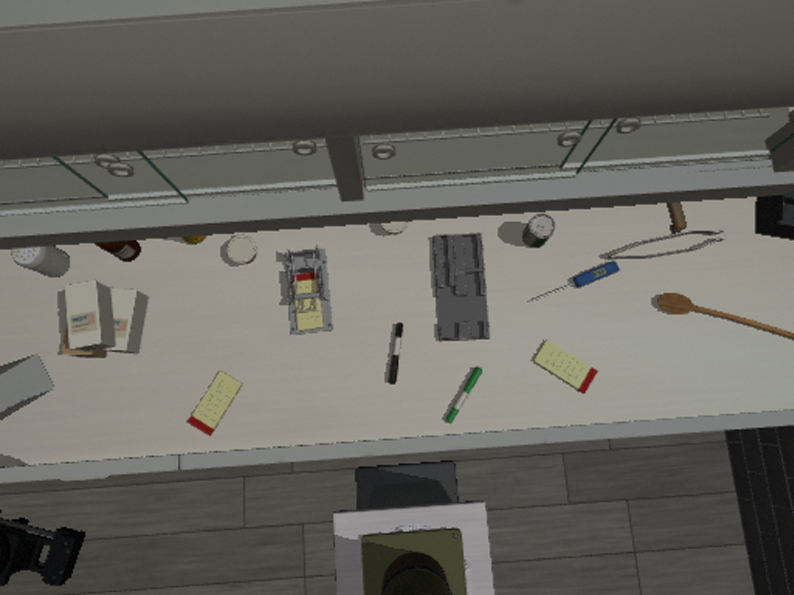

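View pics/scene0.png

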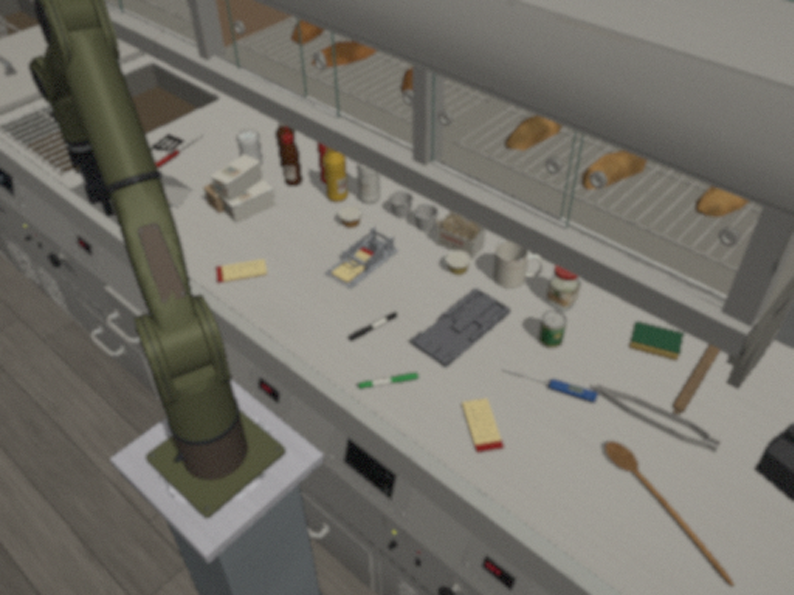

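The top view (1.55x) shows two fresh pads at (215,402) and (565,365), with the started pad in the holder at (308,290). The tray is at (460,288), the black marker at (395,352) and the probe at (575,280); the green pen at (462,395) is the decoy. There is no third pad. Next I take coarse measurements.

```bash
cat >> h.py <<'E'
def rect(c,mask,z):
    "min area rect of biggest blob in world plane z: centre, long-axis angle deg, sizes"
    n,l,st,ce=cv2.connectedComponentsWithStats(mask.astype(np.uint8))
    k=1+np.argmax(st[1:,4]); ys,xs=np.where(l==k)
    w=pix2w(c,np.c_[xs,ys],z)[:,:2].astype(np.float32)
    (cx,cy),(a,b),th=cv2.minAreaRect(w)
    if a<b: a,b,th=b,a,th+90
    return np.round([cx,cy,a,b,th%180],1),w
def masks(c):
    h=cv2.cvtColor(c["pixels"],cv2.COLOR_BGR2HSV);H,S,V=[h[...,i].astype(int) for i in range(3)]
    return dict(yel=(H>18)&(H<35)&(S>70)&(V>90),red=((H<8)|(H>172))&(S>140)&(V>60),blue=(H>100)&(H<125)&(S>110),blk=(V<45),grn=(H>45)&(H<85)&(S>100))
E
python3 - <<'E'
from h import *
import pickle
c=pickle.load(open("top.pkl","rb"));m=masks(c)
def box(mm,u0,u1,v0,v1):
    o=np.zeros_like(mm);s=np.s_[int(v0/1.55):int(v1/1.55),int(u0/1.55):int(u1/1.55)];o[s]=mm[s];return o
for n,b in dict(left=(180,250,360,440),right=(525,605,330,400),started=(285,330,260,340)).items():
    print(n,"pad",rect(c,box(m["yel"]|m["red"],*b),8)[0]); 
    r=rect(c,box(m["red"],*b),8); print("  red",r[0])
print("probe body",rect(c,box(m["blue"],560,630,255,295),10)[0])
print("marker",rect(c,box(m["blk"],380,410,315,390),10)[0])
P=lambda *a:np.round(pix2w(c,np.array(a)/1.55,a and 4)[:,:2])
print("holder base FL,FR,BL,BR",P((292,333),(331,329),(287,250),(325,248)).tolist())
print("tray",P((437,340),(489,338),(431,235),(481,233)).tolist())
print("probe tip",P((529,301)),"tin",P((536,240)),"marker ends",P((401,323),(392,382)).tolist())
E
```

```text
left pad [392.1 399.3 125.8  57.1 145.8]
  red [346.2 431.3  55.7  14.   55.6]
right pad [ 383.2 -402.5   56.1   16.1  142.1]
  red [ 382.4 -403.6   56.    13.7  142.7]
started pad [571.4 190.5  66.1  54.9   3.6]
  red [657.8 196.5  38.3  14.4  87.7]
probe body [ 616.4 -455.1  100.9   23.3  107.8]
marker [437.   12.5  57.7  13.8 168.9]
holder base FL,FR,BL,BR [[531.0, 230.0], [534.0, 143.0], [723.0, 235.0], [721.0, 148.0]]
tray [[492.0, -88.0], [489.0, -202.0], [735.0, -95.0], [731.0, -210.0]]
probe tip [[ 565. -300.]] tin [[ 705. -333.]] marker ends [[536.0, -12.0], [408.0, 17.0]]
```

Emit:
play_rows(
  rows=[
    [[0, 0, 0.05, 0.43, -0.9, 0, 80], [0, 0, 0.05, 0.43, -0.9, 0, 80], [0, 0, 0.05, 0.43, -0.9, 0, 80], [0, 0, 0.05, 0.43, -0.9, 0, 80], [0, 0, 0.05, 0.43, -0.9, 0, 80], [0, 0, 0.05, 0.43, -0.9, 0, 80], [0, 0, 0.05, 0.43, -0.9, 0, 80], [0, 0, 0.05, 0.43, -0.9, 0, 80]],
  ],
)

```text
clock: 0.82
eef_pos: [291.1, 378.7, 238.7]
ee_rot: [0.136, 0.991, -0.0, -0.0]
force: [0.3, 0.0, 0.5]
finger_gap: 0.908
grip_force: 0.0
```

Emit:
play_rows(
  rows=[
    [[0, 0, 0.05, 0.43, -0.9, 0, 60], [0, 0, 0.05, 0.43, -0.9, 0, 60], [0, 0, 0.05, 0.43, -0.9, 0, 60], [0, 0, 0.05, 0.43, -0.9, 0, 60], [0, 0, 0.05, 0.43, -0.9, 0, 60], [0, 0, 0.05, 0.43, -0.9, 0, 60], [0, 0, 0.05, 0.43, -0.9, 0, 60], [0, 0, 0, 0, 0, 0, 60]],
  ],
)

```text
clock: 1.48
eef_pos: [383.0, 184.9, 238.4]
ee_rot: [0.127, 0.992, -0.002, 0.0]
force: [-0.0, 0.5, -0.3]
finger_gap: 0.679
grip_force: 0.0
```

Emit:
play_rows(
  rows=[
    [[0, 0, 0.06, 0.42, -0.87, 0, 50], [0, 0, 0.06, 0.42, -0.87, 0, 50], [0, 0, 0.06, 0.42, -0.87, 0, 50], [0, 0, 0.06, 0.42, -0.87, 0, 50], [0, 0, 0.06, 0.42, -0.87, 0, 50], [0, 0, 0.06, 0.42, -0.87, 0, 50], [0, 0, 0.06, 0.42, -0.87, 0, 50], [0, 0, 0, 0, 0, 0, 50]],
  ],
)

```text
clock: 2.15
eef_pos: [471.3, 2.7, 238.4]
ee_rot: [0.11, 0.994, -0.001, 0.001]
force: [-0.1, -0.8, -0.2]
finger_gap: 0.565
grip_force: 0.0
```

```bash
python3 - <<'E'
from h import *
c=wrist();save(c,"w1.png",1.5);s=state();print(s["eef_pos"],s["ee_rot"],c["fx"])
m=masks(c);r=rect(c,m["blk"],10);print(r[0])
E
```

```text
[470.135409     5.71935318 238.44326867] [ 1.08456788e-01  9.94101038e-01 -4.62555051e-04  1.93015317e-04] 284.0158270385355
[702.9 -43.4 882.9 289.1  77.5]
```

View pics/w1.png

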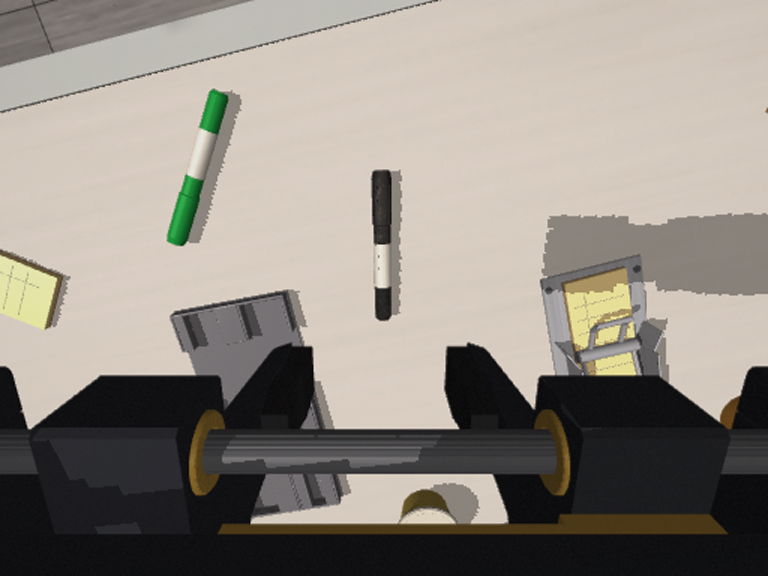

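The wrist view (1.5x) shows the marker ends at (381,170) and (383,320), the tray front corners at (172,315) and (292,292), and the holder's front corners at (541,278) and (640,257).

```bash
python3 - <<'E'
from h import *
for i in range(3):
    s=state();c=wrist();print(np.round(s["eef_pos"],1),np.round(s["ee_rot"],4))
f=lambda z,*a:np.round(pix2w(c,np.array(a)/1.5,z)[:,:2],1)
e=f(8,(381,170),(383,320));print("marker",e.tolist(),e.mean(0),np.degrees(np.arctan2(*(e[1]-e[0])[::-1])),np.linalg.norm(e[1]-e[0]))
e=f(15,(172,315),(292,292));print("tray front",e.tolist(),np.linalg.norm(e[1]-e[0]))
e=f(4,(541,278),(640,257));print("holder",e.tolist(),np.linalg.norm(e[1]-e[0]))
E
```

```text
[470.1   5.7 238.4] [ 1.085e-01  9.941e-01 -5.000e-04  2.000e-04]
[469.3   7.9 238.5] [ 1.068e-01  9.943e-01  1.000e-04 -2.000e-04]
[468.9   9.2 238.6] [ 1.054e-01  9.944e-01  3.000e-04 -3.000e-04]
marker [[403.1, 27.9], [536.6, 1.2]] [469.85  14.55] -11.309932474020213 136.14382101292736
tray front [[488.2, -187.4], [490.1, -73.4]] 114.01583223394898
holder [[528.4, 152.6], [527.6, 243.0]] 90.40353975370655
```

Emit:
play_rows(
  rows=[
    [[0, 0, 0, 0, 0, -0.8, 45], [0, 0, 0, 0, 0, -0.8, 45], [0, 0, 0, 0, 0, -0.8, 45], [0, 0, 0, 0, 0, -0.8, 45], [0, 0, 0, 0, 0, 0, 45], [0, 0, 0, 0, 0, 0, 45], [0, 0, 0, 0, 0, 0, 45]],
  ],
)

```text
clock: 2.93
eef_pos: [469.6, 9.6, 143.7]
ee_rot: [0.105, 0.995, 0.0, 0.0]
force: [0.6, -0.4, 0.6]
finger_gap: 0.509
grip_force: 0.0
```

```bash
python3 - <<'E'
from h import *
s=state();c=wrist();print(np.round(s["eef_pos"],1),np.round(s["ee_rot"],4));save(c,"w2.png",1.5)
c=wrist();print(np.round(state()["eef_pos"],1))
E
```

```text
[469.6   9.6 143.7] [1.046e-01 9.945e-01 3.000e-04 5.000e-04]
[470.1   9.1 144.1]
```

View pics/w2.png

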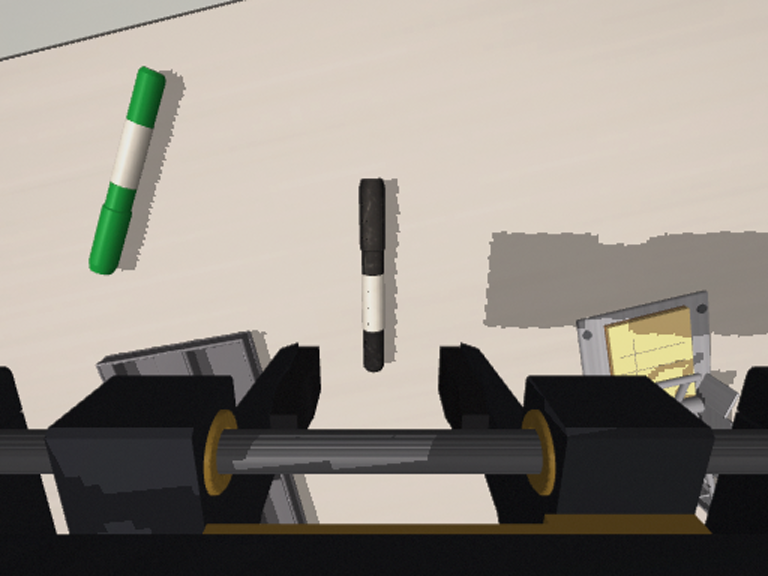

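The settled view shows the marker ends at (372,179) and (374,372), the tray front corners at (97,365) and (250,332), and the holder front corners at (577,320) and (708,291).

```bash
python3 - <<'E'
from h import *
c=wrist();s=state()
f=lambda z,*a:np.round(pix2w(c,np.array(a)/1.5,z)[:,:2],1)
e=f(8,(372,179),(374,372));print("marker",e.tolist(),e.mean(0),np.degrees(np.arctan2(*(e[1]-e[0])[::-1])),np.linalg.norm(e[1]-e[0]))
e=f(15,(97,365),(250,332));print("tray front",e.tolist(),np.linalg.norm(e[1]-e[0]))
e=f(4,(577,320),(708,291));print("holder",e.tolist(),np.linalg.norm(e[1]-e[0]))
y=Ro.from_quat(s["ee_rot"]).as_matrix()[:,1];print(s["eef_pos"],np.degrees(np.arctan2(y[1],y[0])))
E
```

```text
marker [[407.2, 20.6], [541.6, -7.4]] [474.4   6.6] -11.768288932020642 137.28568752787018
tray front [[491.1, -198.1], [489.7, -84.2]] 113.90860371367914
holder [[533.9, 143.4], [531.4, 235.3]] 91.93399806382838
[470.05095755   8.86090888 144.05135083] 77.91240634577906
```

Emit:
play_rows(
  rows=[
    [[0, 0, 0, 0.03, -0.02, -0.95, 45], [0, 0, 0, 0.03, -0.02, -0.95, 45], [0, 0, 0, 0.03, -0.02, -0.95, 45], [0, 0, 0, 0.03, -0.02, -0.95, 45], [0, 0, 0, 0.01, 0, -0.5, 45], [0, 0, 0, 0, 0, -0.33, 45], [0, 0, 0, 0, 0, 0, 45], [0, 0, 0, 0, 0, 0, 45]],
  ],
)

```text
clock: 3.75
eef_pos: [473.9, 6.3, 4.5]
ee_rot: [0.105, 0.994, 0.0, 0.0]
force: [-0.3, -0.8, 0.3]
finger_gap: 0.508
grip_force: 0.0
```

Emit:
play_rows(
  rows=[
    [[0, 0, 0, 0, 0, 0, 0], [0, 0, 0, 0, 0, 0, 0], [0, 0, 0, 0, 0, 0, 0], [0, 0, 0, 0, 0, 0, 0], [0, 0, 0, 0, 0, 0, 0], [0, 0, 0, 0, 0, 0, 0]],
  ],
  grip_force=15,
)

```text
clock: 4.25
eef_pos: [473.6, 6.1, 4.4]
ee_rot: [0.105, 0.994, 0.0, 0.0]
force: [-0.8, 0.8, 5.1]
finger_gap: 0.145
grip_force: 15.0
```

Emit:
play_rows(
  rows=[
    [[0, 0, 0, 0, 0, 0.8, 0], [0, 0, 0, 0, 0, 0.9, 0], [0, 0, 0.32, 0.44, -0.84, 0.1, 0], [0, 0, 0.32, 0.44, -0.84, 0, 0], [0, 0, 0.32, 0.44, -0.84, 0, 0], [0, 0, 0.32, 0.44, -0.84, 0, 0], [0, 0, 0.32, 0.44, -0.84, 0, 0], [0, 0, 0.32, 0.44, -0.84, 0, 0]],
  ],
)

```text
clock: 4.92
eef_pos: [552.7, -146.6, 58.0]
ee_rot: [0.028, 1.0, -0.0, -0.0]
force: [1.0, 0.8, -0.5]
finger_gap: 0.142
grip_force: 15.0
```

Emit:
play_rows(
  rows=[
    [[0, 0, 0.3, 0.44, -0.84, 0, 0], [0, 0, 0, 0, 0, 0, 0], [0, 0, 0, 0, 0, 0, 0], [0, 0, 0, 0, 0, 0, 0], [0, 0, 0, 0, 0, 0, 0]],
  ],
)

```text
clock: 5.33
eef_pos: [565.0, -168.4, 57.9]
ee_rot: [0.016, 1.0, 0.001, -0.001]
force: [-0.5, -0.0, -0.2]
finger_gap: 0.146
grip_force: 15.0
```

```bash
python3 - <<'E'
from h import *
import pickle
c=wrist();s=state();save(c,"w3.png",1.5);pickle.dump(c,open("w3.pkl","wb"))
y=Ro.from_quat(s["ee_rot"]).as_matrix()[:,1];print(s["eef_pos"],np.degrees(np.arctan2(y[1],y[0])),s["finger_gap"])
E
```

```text
[ 565.1983412  -168.3876701    57.93504109] 88.21547894292934 0.14315065559258264
```

View pics/w3.png

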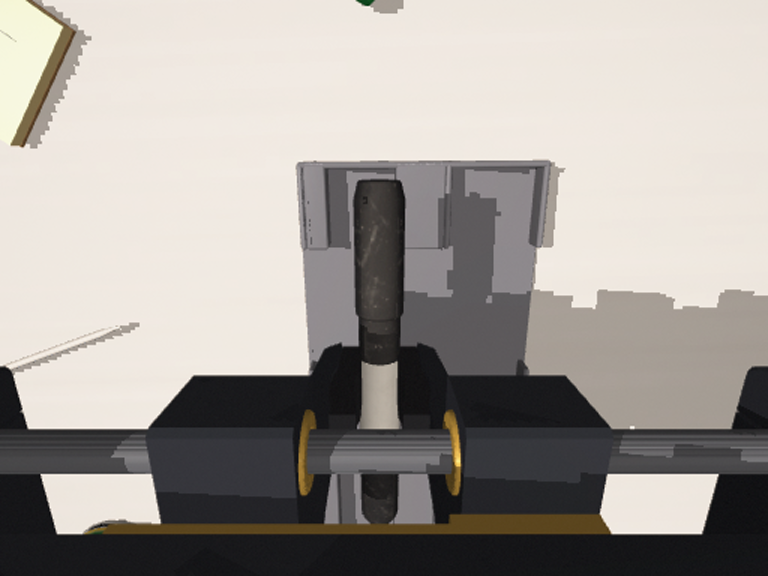

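The carried marker runs through (380,180). The tray's front corners are at (298,162) and (550,160), and the marker pocket's inner edges at the front are near (328,165) and (396,166).

```bash
python3 - <<'E'
from h import *
import pickle
c=pickle.load(open("w3.pkl","rb"))
f=lambda z,*a:np.round(pix2w(c,np.array(a)/1.5,z)[:,:2],1).tolist()
print("corners",f(15,(298,162),(550,160)));print("pocket edges z15",f(15,(328,247),(396,248),(447,247)),"z3",f(3,(349,167),(396,167)));print("marker end",f(62,(379,180)),"sides",f(62,(356,250),(404,250)))
E
```

```text
corners [[489.6, -198.0], [492.3, -91.0]]
pocket edges z15 [[526.6, -187.7], [528.0, -157.2], [528.3, -134.2]] z3 [[492.5, -177.3], [493.1, -156.0]]
marker end [[496.4, -163.9]] sides [[519.1, -172.5], [519.6, -156.2]]
```

Emit:
play_rows(
  rows=[
    [[0, 0, 0, 0.1, -0.2, -0.6, 0], [0, 0, 0, 0, 0, -0.6, 0], [0, 0, 0, 0, 0, -0.45, 0], [0, 0, 0, 0, 0, 0, 0], [0, 0, 0, 0, 0, 0, 0], [0, 0, 0, 0, 0, 0, 30], [0, 0, 0, 0, 0, 0, 30], [0, 0, 0, 0, 0, 0, 30]],
  ],
)

```text
clock: 6.05
eef_pos: [569.0, -176.1, 9.2]
ee_rot: [0.017, 1.0, 0.0, 0.0]
force: [0.9, 0.0, -0.6]
finger_gap: 0.33
grip_force: 0.0
```

Emit:
play_rows(
  rows=[
    [[0, 0, 0, 0, 0, 0, 30], [0, 0, 0, 0, 0, 0.5, 30], [0, 0, 0, 0, 0, 0.8, 50], [0, 0, 0, 0, 0, 0.8, 50], [0, 0, 0, 0, 0, 0.9, 50], [0, 0, 0, 0, 0, 0, 50]],
  ],
)

```text
clock: 6.55
eef_pos: [571.8, -176.7, 103.4]
ee_rot: [0.017, 1.0, -0.001, 0.004]
force: [2.1, 0.4, 0.0]
finger_gap: 0.569
grip_force: 0.0
```

Emit:
play_rows(
  rows=[
    [[0, 0, -0.96, 0.09, -0.58, 0.25, 60], [0, 0, -0.96, 0.09, -0.58, 0.25, 60], [0, 0, -0.96, 0.09, -0.58, 0.25, 60], [0, 0, -0.96, 0.09, -0.58, 0.25, 60], [0, 0, -0.96, 0.09, -0.58, 0.25, 60], [0, 0, -0.96, 0.09, -0.58, 0.25, 60], [0, 0, -0.96, 0.09, -0.58, 0.25, 60], [0, 0, -0.96, 0.09, -0.58, 0.25, 60]],
  ],
)

```text
clock: 7.22
eef_pos: [590.0, -316.3, 158.6]
ee_rot: [0.32, 0.947, 0.0, -0.0]
force: [-0.0, -0.2, 0.4]
finger_gap: 0.684
grip_force: 0.0
```

Emit:
play_rows(
  rows=[
    [[0, 0, -0.96, 0.09, -0.58, 0, 60], [0, 0, -0.96, 0.09, -0.58, 0, 60], [0, 0, -0.96, 0.09, -0.58, 0, 60], [0, 0, -0.96, 0.09, -0.58, 0, 60], [0, 0, -0.96, 0.09, -0.58, 0, 60], [0, 0, -0.96, 0.09, -0.58, 0, 60], [0, 0, -0.96, 0.09, -0.58, 0, 60], [0, 0, -0.96, 0.09, -0.58, 0, 60]],
  ],
)

```text
clock: 7.88
eef_pos: [611.6, -455.3, 158.1]
ee_rot: [0.592, 0.806, 0.0, -0.001]
force: [0.2, 0.2, -0.9]
finger_gap: 0.677
grip_force: 0.0
```

Emit:
play_rows(
  rows=[
    [[0, 0, 0, 0, 0, 0, 60], [0, 0, 0, 0, 0, 0, 60], [0, 0, 0, 0, 0, 0, 60], [0, 0, 0, 0, 0, 0, 60]],
  ],
)

```text
clock: 8.22
eef_pos: [612.2, -452.8, 158.3]
ee_rot: [0.589, 0.808, 0.001, -0.001]
force: [1.1, 0.6, -0.5]
finger_gap: 0.681
grip_force: 0.0
```

```bash
python3 - <<'E'
from h import *
c=wrist();s=state();save(c,"w4.png",1.5)
y=Ro.from_quat(s["ee_rot"]).as_matrix()[:,1];print(s["eef_pos"],np.degrees(np.arctan2(y[1],y[0])),s["qpos"][6])
b=masks(c)["blue"]
r=rect(c,b,14);print(r[0])
E
```

```text
[ 612.30202185 -452.92377748  158.50411618] 17.81899561583311 0.8018366072328986
[ 615.7 -451.4  103.7   25.   108.6]
```

View pics/w4.png

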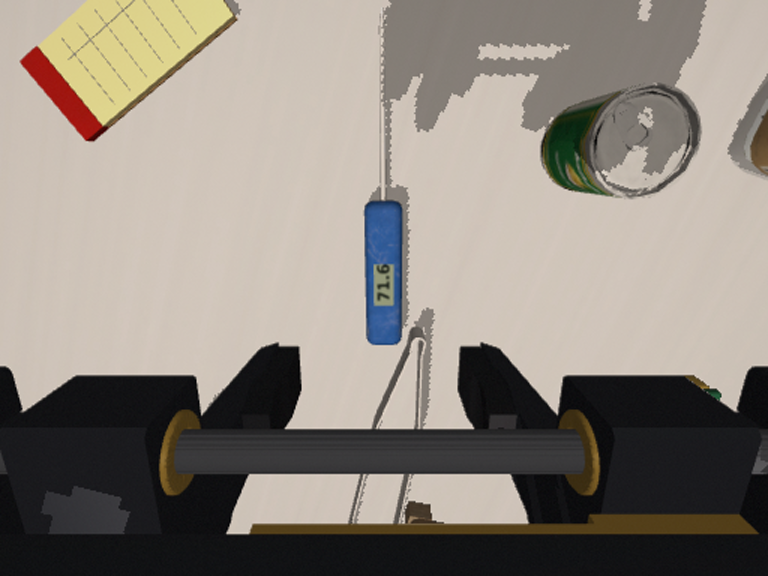

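The probe body is at (384,272), with its needle going up the image, and it is clear of the tongs and the tin.

Emit:
play_rows(
  rows=[
    [[0, 0, 0.17, 0.11, 0.05, -0.9, 60], [0, 0, 0, 0, 0, -0.9, 50], [0, 0, 0, 0, 0, -0.9, 50], [0, 0, 0, 0, 0, -0.9, 50], [0, 0, 0, 0, 0, -0.9, 50], [0, 0, 0, 0, 0, -0.6, 50], [0, 0, 0, 0, 0, 0, 50], [0, 0, 0, 0, 0, 0, 50]],
  ],
)

```text
clock: 8.93
eef_pos: [615.4, -452.5, 5.1]
ee_rot: [0.584, 0.812, 0.0, -0.0]
force: [0.0, -0.1, 0.1]
finger_gap: 0.564
grip_force: 0.0
```

Emit:
play_rows(
  rows=[
    [[0, 0, 0, 0, 0, 0, 0], [0, 0, 0, 0, 0, 0, 0], [0, 0, 0, 0, 0, 0, 0], [0, 0, 0, 0, 0, 0, 0], [0, 0, 0, 0, 0, 0, 0], [0, 0, 0, 0, 0, 0, 0]],
  ],
  grip_force=25,
)

```text
clock: 9.43
eef_pos: [615.5, -453.3, 6.1]
ee_rot: [0.585, 0.811, 0.0, 0.0]
force: [-0.3, -0.0, 4.3]
finger_gap: 0.292
grip_force: 25.0
```

Emit:
play_rows(
  rows=[
    [[0, 0, 0, 0, 0, 0.6, 0], [0, 0, 0, 0, 0, 0.9, 0], [0, 0, 0, 0, 0, 0.9, 0], [0, 0, 0, 0, 0, 0.9, 0], [0, 0, 0, 0, 0, 0.3, 0], [0, 0, -0.96, -0.08, 0.45, 0, 0], [0, 0, -0.96, -0.08, 0.45, 0, 0], [0, 0, -0.96, -0.08, 0.45, 0, 0]],
  ],
)

```text
clock: 10.1
eef_pos: [607.5, -412.3, 113.6]
ee_rot: [0.676, 0.737, 0.0, -0.0]
force: [-0.7, 0.7, -1.0]
finger_gap: 0.289
grip_force: 25.0
```

Emit:
play_rows(
  rows=[
    [[0, 0, -0.96, -0.08, 0.45, 0, 0], [0, 0, -0.96, -0.08, 0.45, 0, 0], [0, 0, -0.96, -0.08, 0.45, 0, 0], [0, 0, -0.96, -0.08, 0.45, 0, 0], [0, 0, -0.96, -0.08, 0.45, 0, 0], [0, 0, -0.96, -0.08, 0.45, 0, 0], [0, 0, -0.96, -0.08, 0.45, 0, 0], [0, 0, -0.96, -0.08, 0.45, 0, 0]],
  ],
)

```text
clock: 10.77
eef_pos: [588.4, -303.8, 113.4]
ee_rot: [0.867, 0.499, 0.0, -0.0]
force: [0.5, 0.6, -1.1]
finger_gap: 0.291
grip_force: 25.0
```

Emit:
play_rows(
  rows=[
    [[0, 0, -0.96, -0.08, 0.45, 0, 0], [0, 0, -0.96, -0.08, 0.45, 0, 0], [0, 0, -0.96, -0.08, 0.45, 0, 0], [0, 0, -0.96, -0.08, 0.45, 0, 0], [0, 0, -0.96, -0.08, 0.45, 0, 0], [0, 0, -0.96, -0.08, 0.45, 0, 0], [0, 0, -0.96, -0.08, 0.45, 0, 0], [0, 0, -0.96, -0.08, 0.45, 0, 0]],
  ],
)

```text
clock: 11.43
eef_pos: [569.3, -195.8, 113.4]
ee_rot: [0.977, 0.213, 0.0, -0.0]
force: [-1.0, 0.3, -0.8]
finger_gap: 0.293
grip_force: 25.0
```

Emit:
play_rows(
  rows=[
    [[0, 0, -0.96, -0.08, 0.46, 0, 0], [0, 0, -0.96, -0.08, 0.46, 0, 0], [0, 0, -0.96, -0.08, 0.46, 0, 0], [0, 0, -0.96, -0.08, 0.46, 0, 0], [0, 0, -0.96, -0.08, 0.46, 0, 0], [0, 0, -0.96, -0.08, 0.46, 0, 0], [0, 0, 0, 0, 0, 0, 0], [0, 0, 0, 0, 0, 0, 0]],
  ],
)

```text
clock: 12.1
eef_pos: [555.2, -113.2, 113.4]
ee_rot: [1.0, -0.012, 0.0, -0.0]
force: [0.6, -1.0, 0.6]
finger_gap: 0.287
grip_force: 25.0
```

Emit:
play_rows(
  rows=[
    [[0, 0, 0, 0, 0, -0.7, 0], [0, 0, 0, 0, 0, -0.7, 0], [0, 0, 0, 0, 0, 0, 0], [0, 0, 0, 0, 0, 0, 0], [0, 0, 0, 0, 0, 0, 0], [0, 0, 0, 0, 0, 0, 0]],
  ],
)

```text
clock: 12.6
eef_pos: [556.0, -114.8, 72.6]
ee_rot: [1.0, -0.014, 0.001, 0.0]
force: [-0.0, 0.1, -0.1]
finger_gap: 0.292
grip_force: 25.0
```

```bash
python3 - <<'E'
from h import *
import pickle
c=wrist();s=state();save(c,"w5.png",1.5);pickle.dump(c,open("w5.pkl","wb"))
y=Ro.from_quat(s["ee_rot"]).as_matrix()[:,1];print(s["eef_pos"],np.degrees(np.arctan2(y[1],y[0])),s["qpos"],s["finger_gap"])
E
```

```text
[ 555.97111562 -114.56722835   72.57243514] -91.56426597858386 [-0.0673573   0.89430536  0.33168454  1.87983259 -0.60080897  0.46514088
 -0.90414086] 0.2883215039056508
```

View pics/w5.png

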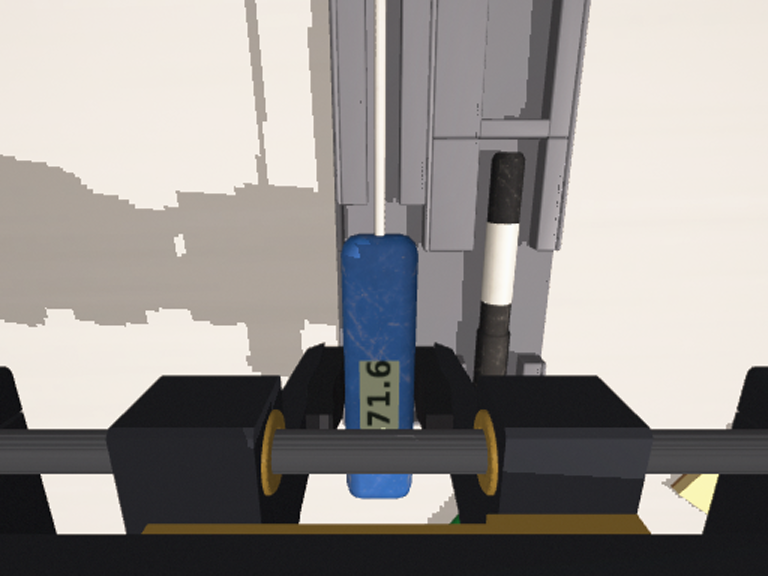

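The marker lies in its pocket (500,260). The needle slot's edges are at (368,150) and (402,150) with its shoulder at row 204; the needle is at (379,150) and the body front at (380,236).

```bash
python3 - <<'E'
from h import *
import pickle
c=pickle.load(open("w5.pkl","rb"))
f=lambda z,*a:np.round(pix2w(c,np.array(a)/1.5,z)[:,:2],1).tolist()
print("slot edges",f(15,(368,150),(402,150)),f(15,(367,20),(399,20)),"shoulder",f(15,(355,204),(413,204)))
print("needle",f(75,(379,150),(379,20)),"body",f(80,(380,236)),f(83,(343,330),(415,330)))
print("marker front",f(10,(508,153)),"pocket end",f(15,(515,120)),f(15,(515,137)))
E
```

```text
slot edges [[636.3, -109.8], [635.9, -125.3]] [[688.2, -111.2], [687.8, -124.7]] shoulder [[612.3, -102.8], [611.6, -130.1]]
needle [[634.6, -114.8], [671.2, -115.8]] body [[607.7, -114.3]] [[576.1, -100.8], [575.4, -125.4]]
marker front [[633.3, -175.0]] pocket end [[647.2, -175.8]] [[640.0, -176.3]]
```

Emit:
play_rows(
  rows=[
    [[0, 0, 0, -0.03, -0.09, -0.5, 0], [0, 0, 0, 0, 0, -0.6, 0], [0, 0, 0, 0, 0, -0.5, 0], [0, 0, 0, 0, 0, -0.35, 0], [0, 0, 0, 0, 0, -0.15, 0], [0, 0, 0, 0, 0, 0, 0], [0, 0, 0, 0, 0, 0, 0], [0, 0, 0, 0, 0, 0, 0]],
  ],
)

```text
clock: 13.32
eef_pos: [554.8, -116.8, 9.0]
ee_rot: [1.0, -0.014, 0.001, 0.0]
force: [-0.1, 0.1, -1.4]
finger_gap: 0.287
grip_force: 25.0
```

Emit:
play_rows(
  rows=[
    [[0, 0, 0, 0, 0, 0, 38], [0, 0, 0, 0, 0, 0, 38], [0, 0, 0, 0, 0, 0, 38], [0, 0, 0, 0, 0, 0.5, 38], [0, 0, 0, 0, 0, 0.9, 45], [0, 0, 0, 0, 0, 0.9, 60], [0, 0, 0, 0, 0, 0.9, 60], [0, 0, 0, 0, 0, 0.9, 60]],
  ],
)

```text
clock: 13.98
eef_pos: [554.0, -116.5, 132.7]
ee_rot: [1.0, -0.014, -0.0, -0.0]
force: [0.2, -1.0, -0.0]
finger_gap: 0.677
grip_force: 0.0
```

Emit:
play_rows(
  rows=[
    [[0, 0, 0.06, 0, 0.93, 0.1, 75], [0, 0, 0.06, 0, 0.93, 0.1, 75], [0, 0, 0.06, 0, 0.93, 0.1, 75], [0, 0, 0.06, 0, 0.93, 0.1, 75], [0, 0, 0.06, 0, 0.93, 0, 75], [0, 0, 0.06, 0, 0.93, 0, 75], [0, 0, 0.06, 0, 0.93, 0, 75], [0, 0, 0.06, 0, 0.93, 0, 75]],
  ],
)

```text
clock: 14.65
eef_pos: [554.0, 108.1, 143.6]
ee_rot: [1.0, 0.006, 0.0, -0.0]
force: [1.0, -0.2, -0.8]
finger_gap: 0.846
grip_force: 0.0
```

Emit:
play_rows(
  rows=[
    [[0, 0, 0.06, 0, 0.93, 0, 75], [0, 0, 0.06, 0, 0.93, 0, 75], [0, 0, 0.06, 0, 0.93, 0, 75], [0, 0, 0, 0, 0, 0, 75], [0, 0, 0, 0, 0, 0, 75], [0, 0, 0, 0, 0, 0, 75], [0, 0, 0, 0, 0, 0, 75]],
  ],
)

```text
clock: 15.23
eef_pos: [554.5, 188.4, 143.7]
ee_rot: [1.0, 0.012, 0.0, 0.001]
force: [0.3, -0.3, -0.1]
finger_gap: 0.855
grip_force: 0.0
```

```bash
python3 - <<'E'
from h import *
import pickle
c=wrist();s=state();save(c,"w6.png",1.5);pickle.dump(c,open("w6.pkl","wb"))
y=Ro.from_quat(s["ee_rot"]).as_matrix()[:,1];print(s["eef_pos"],np.degrees(np.arctan2(y[1],y[0])),s["finger_gap"])
E
```

```text
[554.52135385 188.3528418  143.69268493] -88.69473548796813 0.8498170459011745
```

View pics/w6.png

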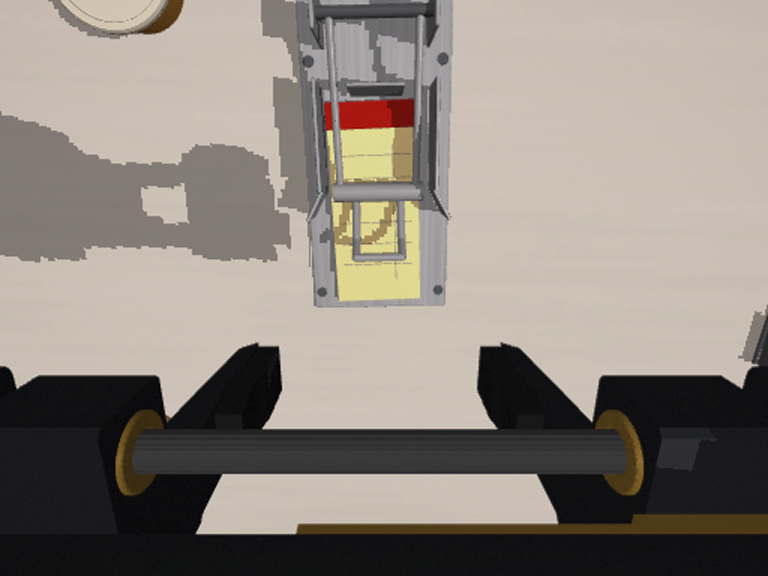

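The holder's base front corners are at (315,306) and (445,304). The started pad's front is at (338,300)–(420,298), its red end at row 100, and the lip wire at row 258.

```bash
python3 - <<'E'
from h import *
import pickle
c=pickle.load(open("w6.pkl","rb"))
f=lambda z,*a:np.round(pix2w(c,np.array(a)/1.5,z)[:,:2],1).tolist()
print("base front",f(4,(315,306),(445,304)),"stop foot",f(41,(348,86),(404,84)))
print("pad front",f(10,(338,300),(420,298)),"red end",f(10,(325,101),(414,98)))
print("rollerends",f(16.5,(331,192),(424,192)),"lip",f(35,(355,258),(404,258)))
print("base sides",f(4,(308,62),(443,58)),f(4,(322,293),(438,290)))
print("guides top",f(40,(317,95),(437,95)))
E
```

```text
base front [[530.6, 235.4], [534.1, 143.4]] stop foot [[667.7, 209.7], [669.4, 179.9]]
pad front [[537.4, 218.5], [540.1, 162.0]] red end [[663.9, 225.7], [666.8, 172.0]]
rollerends [[610.6, 221.9], [611.9, 163.7]] lip [[572.9, 205.7], [573.5, 175.7]]
base sides [[686.1, 236.4], [690.1, 155.1]] [[540.3, 230.3], [544.3, 149.0]]
guides top [[663.1, 226.4], [664.5, 161.8]]
```

Emit:
play_rows(
  rows=[
    [[0, 0, 0.33, 0.22, 0.1, -0.9, 75], [0, 0, 0, 0, 0, -0.9, 75], [0, 0, 0, 0, 0, -0.9, 75], [0, 0, 0, 0, 0, -0.9, 75], [0, 0, 0, 0, 0, -0.6, 75], [0, 0, 0, 0, 0, -0.4, 75], [0, 0, 0, 0, 0, 0, 75], [0, 0, 0, 0, 0, 0, 75]],
  ],
)

```text
clock: 15.95
eef_pos: [561.6, 192.0, 5.9]
ee_rot: [1.0, 0.025, 0.001, 0.0]
force: [0.0, 0.4, 0.0]
finger_gap: 0.851
grip_force: 0.0
```

Emit:
play_rows(
  rows=[
    [[0, 0, 0, 0, 0, 0, 30], [0, 0, 0, 0, 0, 0, 30], [0, 0, 0, 0, 0, 0, 30], [0, 0, 0, 0, 0, 0, 30], [0, 0, 0, 0, 0, 0, 30]],
  ],
  grip_force=20,
)

```text
clock: 16.37
eef_pos: [561.1, 192.6, 5.8]
ee_rot: [1.0, 0.026, 0.0, 0.0]
force: [-1.0, -2.6, 2.6]
finger_gap: 0.644
grip_force: 20.0
```

Emit:
play_rows(
  rows=[
    [[0, 0, 0, -0.5, -0.02, 0.02, 30], [0, 0, 0, -0.9, -0.04, 0, 30], [0, 0, 0, -0.9, -0.04, 0, 30], [0, 0, 0, -0.9, -0.04, 0, 30], [0, 0, 0, -0.9, -0.04, 0, 30], [0, 0, 0, -0.9, -0.04, 0.1, 30], [0, 0, 0, 0, 0, 0.5, 30], [0, 0, 0, 0, 0, 0.2, 30]],
  ],
)

```text
clock: 17.03
eef_pos: [414.6, 189.4, 34.9]
ee_rot: [1.0, 0.027, -0.005, 0.001]
force: [0.4, -0.1, -0.1]
finger_gap: 0.642
grip_force: 19.9
```

Emit:
play_rows(
  rows=[
    [[0, 0, 0, 0.3, -0.9, 0, 30], [0, 0, 0, 0.3, -0.9, 0, 30], [0, 0, 0, 0.3, -0.9, 0, 30], [0, 0, 0, 0.3, -0.9, 0, 30], [0, 0, 0, 0, 0, -0.4, 30], [0, 0, 0, 0, 0, -0.5, 30], [0, 0, 0, 0, 0, 0, 30], [0, 0, 0, 0, 0, 0, 30]],
  ],
)

```text
clock: 17.7
eef_pos: [453.4, 80.9, 7.3]
ee_rot: [1.0, 0.024, -0.004, 0.002]
force: [0.3, -0.1, -0.3]
finger_gap: 0.642
grip_force: 19.9
```

Emit:
play_rows(
  rows=[
    [[0, 0, 0, 0, 0, -0.13, 30], [0, 0, 0, 0, 0, 0, 30], [0, 0, 0, 0, 0, 0, 72], [0, 0, 0, 0, 0, 0, 72], [0, 0, 0, 0, 0, 0, 72], [0, 0, 0, 0, 0, 0.5, 75], [0, 0, 0, 0, 0, 0.9, 75], [0, 0, 0, 0, 0, 0.9, 75]],
  ],
)

```text
clock: 18.37
eef_pos: [452.7, 81.2, 74.1]
ee_rot: [1.0, 0.025, -0.007, 0.002]
force: [0.8, 0.2, -0.5]
finger_gap: 0.85
grip_force: 0.0
```

Emit:
play_rows(
  rows=[
    [[0, 0, 0.97, -0.03, 0.31, 0.4, 75], [0, 0, 0.97, -0.03, 0.31, 0.4, 75], [0, 0, 0.97, -0.03, 0.31, 0.4, 75], [0, 0, 0.97, -0.03, 0.31, 0.4, 75], [0, 0, 0.97, -0.03, 0.31, 0.4, 75], [0, 0, 0.97, -0.03, 0.31, 0.4, 75], [0, 0, 0.97, -0.03, 0.31, 0, 75], [0, 0, 0.97, -0.03, 0.31, 0, 75]],
  ],
)

```text
clock: 19.03
eef_pos: [446.4, 156.4, 146.4]
ee_rot: [0.943, 0.332, -0.004, 0.004]
force: [-0.3, -0.0, 0.0]
finger_gap: 0.846
grip_force: 0.0
```

Emit:
play_rows(
  rows=[
    [[0, 0, 0.97, -0.03, 0.31, 0, 75], [0, 0, 0.97, -0.03, 0.31, 0, 75], [0, 0, 0.97, -0.03, 0.31, 0, 75], [0, 0, 0.97, -0.03, 0.31, 0, 75], [0, 0, 0.97, -0.03, 0.31, 0, 75], [0, 0, 0.97, -0.03, 0.31, 0, 75], [0, 0, 0.97, -0.03, 0.31, 0, 75], [0, 0, 0.97, -0.03, 0.31, 0, 75]],
  ],
)

```text
clock: 19.7
eef_pos: [438.7, 230.5, 145.7]
ee_rot: [0.797, 0.604, -0.004, 0.005]
force: [-0.3, 0.3, 0.6]
finger_gap: 0.851
grip_force: 0.0
```

Emit:
play_rows(
  rows=[
    [[0, 0, 0.97, -0.03, 0.31, 0, 75], [0, 0, 0.97, -0.03, 0.31, 0, 75], [0, 0, 0.97, -0.03, 0.31, 0, 75], [0, 0, 0.97, -0.03, 0.31, 0, 75], [0, 0, 0.97, -0.03, 0.31, 0, 75], [0, 0, 0.97, -0.03, 0.31, 0, 75], [0, 0, 0.97, -0.03, 0.31, 0, 75], [0, 0, 0.97, -0.03, 0.31, 0, 75]],
  ],
)

```text
clock: 20.37
eef_pos: [431.5, 304.7, 145.7]
ee_rot: [0.574, 0.819, -0.002, 0.006]
force: [-0.3, -0.1, 0.8]
finger_gap: 0.846
grip_force: 0.0
```

Emit:
play_rows(
  rows=[
    [[0, 0, 0.97, -0.03, 0.31, 0, 75], [0, 0, 0.97, -0.03, 0.31, 0, 75], [0, 0, 0.97, -0.03, 0.31, 0, 75], [0, 0, 0.97, -0.03, 0.31, 0, 75], [0, 0, 0.97, -0.03, 0.31, 0, 75], [0, 0, 0.97, -0.03, 0.31, 0, 75], [0, 0, 0.97, -0.03, 0.31, 0, 75], [0, 0, 0.97, -0.03, 0.31, 0, 75]],
  ],
)

```text
clock: 21.03
eef_pos: [424.3, 379.0, 145.6]
ee_rot: [0.297, 0.955, -0.0, 0.006]
force: [0.3, -0.1, 1.0]
finger_gap: 0.852
grip_force: 0.0
```

Emit:
play_rows(
  rows=[
    [[0, 0, 0, 0, 0, 0, 75], [0, 0, 0, 0, 0, 0, 75], [0, 0, 0, 0, 0, 0, 75], [0, 0, 0, 0, 0, 0, 75]],
  ],
)

```text
clock: 21.37
eef_pos: [424.8, 377.8, 145.5]
ee_rot: [0.3, 0.954, -0.0, 0.007]
force: [-0.2, -0.1, 1.2]
finger_gap: 0.849
grip_force: 0.0
```

```bash
cat >> h.py <<'E'
def look(n,z=8):
    import pickle
    c=wrist();s=state();save(c,n+".png",1.5);pickle.dump(c,open(n+".pkl","wb"))
    y=Ro.from_quat(s["ee_rot"]).as_matrix()[:,1]
    print("tcp",np.round(s["eef_pos"],1),"ytool",np.round(np.degrees(np.arctan2(y[1],y[0])),1),"rot",np.round(s["ee_rot"],3),"q7",s["qpos"][6],"gap",s["finger_gap"])
    m=masks(c)
    for k,mm in(("yel+red",m["yel"]|m["red"]),("red",m["red"])):
        if mm.any():print(k,rect(c,mm,z)[0])
    return c
E
python3 -c "
from h import *
look('w7')"
```

```text
tcp [424.8 377.9 145.5] ytool 55.1 rot [ 0.3    0.954 -0.     0.007] q7 0.136495310915996 gap 0.8459862558064412
yel+red [392.9 402.6 126.3  56.3 146.3]
red [346.6 433.6  56.3  15.6  55.1]
```

View pics/w7.png

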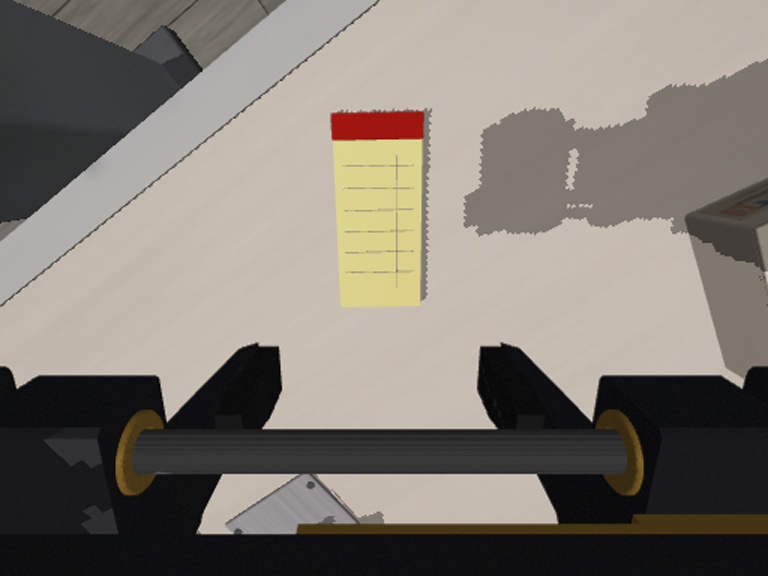

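The pad is at (380,210) with its red end up the image at row 112. Nothing is near it.

Emit:
play_rows(
  rows=[
    [[0.05, 0.17, 0.26, 0.09, 0.06, -0.9, 75], [0, 0, 0, 0, 0, -0.9, 75], [0, 0, 0, 0, 0, -0.9, 75], [0, 0, 0, 0, 0, -0.9, 75], [0, 0, 0, 0, 0, -0.7, 75], [0, 0, 0, 0, 0, -0.47, 75], [0, 0, 0, 0, 0, 0, 75], [0, 0, 0, 0, 0, 0, 75]],
  ],
)

```text
clock: 22.08
eef_pos: [427.6, 380.3, 2.3]
ee_rot: [0.289, 0.957, -0.0, -0.001]
force: [-0.6, 1.0, -0.4]
finger_gap: 0.853
grip_force: 0.0
```

Emit:
play_rows(
  rows=[
    [[0, 0, 0, 0, 0, 0, 30], [0, 0, 0, 0, 0, 0, 30], [0, 0, 0, 0, 0, 0, 30], [0, 0, 0, 0, 0, 0, 30], [0, 0, 0, 0, 0, 0, 30]],
  ],
  grip_force=25,
)

```text
clock: 22.5
eef_pos: [427.5, 380.5, 2.7]
ee_rot: [0.289, 0.957, 0.0, -0.001]
force: [-0.3, 0.0, 2.8]
finger_gap: 0.644
grip_force: 24.9
```

Emit:
play_rows(
  rows=[
    [[0, 0, 0, 0, 0, 0.5, 30], [0, 0, 0, 0, 0, 0.9, 30], [0, 0, -0.95, 0.03, -0.2, 0.2, 30], [0, 0, -0.95, 0.03, -0.2, 0, 30], [0, 0, -0.95, 0.03, -0.2, 0, 30], [0, 0, -0.95, 0.03, -0.2, 0, 30], [0, 0, -0.95, 0.03, -0.2, 0, 30], [0, 0, -0.95, 0.03, -0.2, 0, 30]],
  ],
)

```text
clock: 23.17
eef_pos: [432.7, 344.4, 50.4]
ee_rot: [0.499, 0.867, 0.0, -0.001]
force: [0.3, 0.9, -0.5]
finger_gap: 0.639
grip_force: 24.9
```

Emit:
play_rows(
  rows=[
    [[0, 0, -0.95, 0.03, -0.2, 0, 30], [0, 0, -0.95, 0.03, -0.2, 0, 30], [0, 0, -0.95, 0.03, -0.2, 0, 30], [0, 0, -0.95, 0.03, -0.2, 0, 30], [0, 0, -0.95, 0.03, -0.2, 0, 30], [0, 0, -0.95, 0.03, -0.2, 0, 30], [0, 0, -0.95, 0.03, -0.2, 0, 30], [0, 0, -0.95, 0.03, -0.2, 0, 30]],
  ],
)

```text
clock: 23.83
eef_pos: [439.9, 296.4, 50.4]
ee_rot: [0.736, 0.677, 0.0, -0.001]
force: [-0.7, -1.0, -1.2]
finger_gap: 0.642
grip_force: 24.9
```

Emit:
play_rows(
  rows=[
    [[0, 0, -0.95, 0.03, -0.2, 0, 30], [0, 0, -0.95, 0.03, -0.2, 0, 30], [0, 0, -0.95, 0.03, -0.2, 0, 30], [0, 0, -0.95, 0.03, -0.2, 0, 30], [0, 0, -0.95, 0.03, -0.2, 0, 30], [0, 0, -0.95, 0.03, -0.2, 0, 30], [0, 0, -0.95, 0.03, -0.2, 0, 30], [0, 0, -0.95, 0.03, -0.2, 0, 30]],
  ],
)

```text
clock: 24.5
eef_pos: [447.1, 248.5, 50.4]
ee_rot: [0.905, 0.426, 0.001, -0.001]
force: [0.6, 0.6, -0.0]
finger_gap: 0.639
grip_force: 24.9
```

Emit:
play_rows(
  rows=[
    [[0, 0, -0.95, 0.03, -0.2, 0, 30], [0, 0, -0.95, 0.03, -0.2, 0, 30], [0, 0, -0.95, 0.03, -0.2, 0, 30], [0, 0, -0.95, 0.03, -0.2, 0, 30], [0, 0, -0.95, 0.03, -0.2, 0, 30], [0, 0, -0.95, 0.03, -0.2, 0, 30], [0, 0, -0.95, 0.03, -0.2, 0, 30], [0, 0, -0.95, 0.03, -0.2, 0, 30]],
  ],
)

```text
clock: 25.17
eef_pos: [454.4, 200.6, 50.4]
ee_rot: [0.991, 0.136, 0.001, -0.0]
force: [1.1, 0.1, -0.6]
finger_gap: 0.639
grip_force: 24.9
```

Emit:
play_rows(
  rows=[
    [[0, 0, -0.95, 0, -0.1, 0, 30], [0, 0, -0.95, 0, 0, 0, 30], [0, 0, -0.95, 0, 0, 0, 30], [0, 0, 0, 0, 0, 0, 30], [0, 0, 0, 0, 0, 0, 30], [0, 0, 0, 0, 0, 0, 30]],
  ],
)

```text
clock: 25.67
eef_pos: [454.3, 197.8, 50.4]
ee_rot: [1.0, 0.025, 0.001, -0.0]
force: [-0.3, -0.3, -0.9]
finger_gap: 0.64
grip_force: 25.0
```

```bash
python3 -c "
from h import *
look('w8',55)"
```

```text
tcp [454.3 197.8  50.4] ytool -87.2 rot [ 1.     0.025  0.001 -0.   ] q7 -1.0836606592004496 gap 0.6409833431369907
yel+red [494.8 203.1 126.9  57.1   3.9]
red [550.3 206.8  57.1  15.7  94. ]
```

View pics/w8.png

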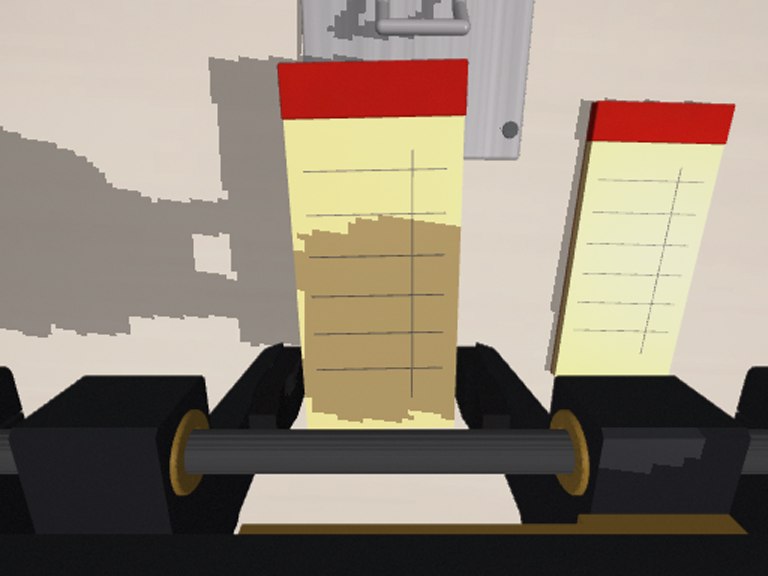

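Emit:
play_rows(
  rows=[
    [[0, 0, -0.15, 0, -0.43, -0.3, 30], [0, 0, 0, 0, 0, -0.6, 30], [0, 0, 0, 0, 0, -0.5, 30], [0, 0, 0, 0, 0, 0, 30], [0, 0, 0, 0, 0, 0, 30], [0, 0, 0, 0.4, 0.02, 0, 30], [0, 0, 0, 0.4, 0.02, 0, 30], [0, 0, 0, 0, 0, 0, 30]],
  ],
)

```text
clock: 26.38
eef_pos: [481.5, 186.4, 9.5]
ee_rot: [1.0, 0.018, 0.003, -0.0]
force: [0.2, -0.6, -1.5]
finger_gap: 0.643
grip_force: 25.0
```

Emit:
play_rows(
  rows=[
    [[0, 0, 0, 0.4, 0.02, 0, 30], [0, 0, 0, 0.4, 0.02, 0, 30], [0, 0, 0, 0.4, 0.02, 0, 30], [0, 0, 0, 0, 0, 0, 30]],
  ],
)

```text
clock: 26.72
eef_pos: [515.6, 188.2, 8.9]
ee_rot: [1.0, 0.019, 0.002, -0.0]
force: [1.1, 0.4, -1.6]
finger_gap: 0.638
grip_force: 25.0
```

```bash
python3 -c "
from h import *
look('w9',14);c=camera('scene');p=w2pix(c,[[600,190,20]])[0].astype(int);cv2.imwrite('pics/s9.png',cv2.resize(c['pixels'][p[1]-60:p[1]+60,p[0]-80:p[0]+80],None,fx=5,fy=5))"
```

```text
tcp [514.7 188.1   8.8] ytool -87.9 rot [ 1.     0.018  0.001 -0.   ] q7 -1.1175613898131664 gap 0.6425469333948831
yel+red [556.  192.8 126.   56.3   3.2]
red [553.7  93.5  56.3  15.6  92.1]
```

View pics/w9.png

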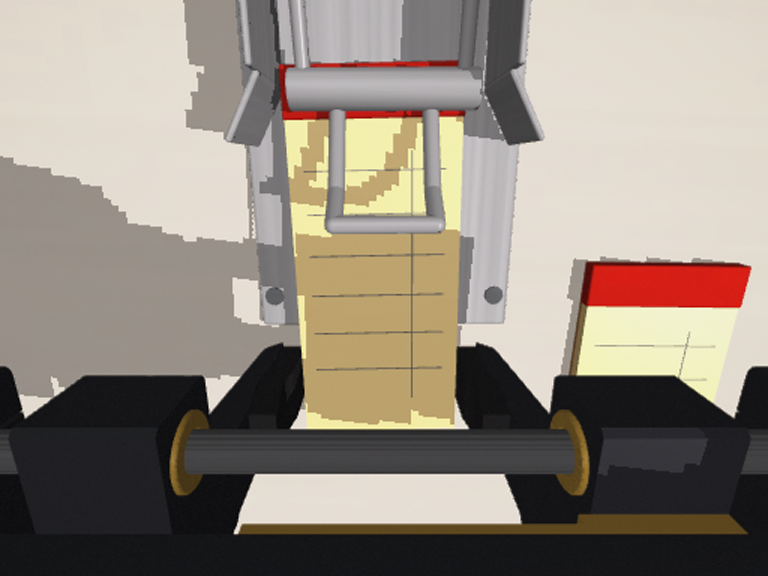

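The pad's red end is already under the roller at (380,90), and it sits about 2 mm left of the base centre. I continue pushing it in.

Emit:
play_rows(
  rows=[
    [[0, 0, 0, 0.4, -0.02, -0.02, 30], [0, 0, 0, 0.4, 0, 0, 30], [0, 0, 0, 0.4, 0, -0.02, 30], [0, 0, 0, 0.35, 0.02, 0, 30], [0, 0, 0, 0, 0, 0, 30], [0, 0, 0, 0, 0, 0, 30], [0, 0, 0, 0, 0, 0, 30]],
  ],
)

```text
clock: 27.4
eef_pos: [559.9, 187.7, 7.3]
ee_rot: [1.0, 0.018, 0.0, -0.0]
force: [0.9, -0.2, -1.5]
finger_gap: 0.643
grip_force: 25.0
```

Emit:
play_rows(
  rows=[
    [[0, 0, 0, 0.1, 0, -0.02, 30], [0, 0, 0, 0.1, 0, 0, 30], [0, 0, 0, 0, 0, 0, 30], [0, 0, 0, 0, 0, 0, 30]],
  ],
)

```text
clock: 27.73
eef_pos: [564.3, 187.8, 6.7]
ee_rot: [1.0, 0.018, -0.002, -0.001]
force: [-5.0, -0.3, 6.0]
finger_gap: 0.638
grip_force: 24.9
```

Emit:
play_rows(
  rows=[
    [[0, 0, 0, 0.1, 0, 0, 30], [0, 0, 0, 0, 0, 0, 30], [0, 0, 0, 0, 0, 0, 30]],
  ],
)

```text
clock: 27.98
eef_pos: [564.4, 187.8, 6.6]
ee_rot: [1.0, 0.018, -0.005, -0.001]
force: [-11.5, -0.3, 10.0]
finger_gap: 0.639
grip_force: 25.0
```

Emit:
play_rows(
  rows=[
    [[0, 0, 0, -0.1, 0, 0, 72], [0, 0, 0, 0, 0, 0, 72], [0, 0, 0, 0, 0, 0, 72], [0, 0, 0, 0, 0, 0, 72], [0, 0, 0, 0, 0, 0.5, 75], [0, 0, 0, 0, 0, 0.8, 75], [0, 0, 0, 0, 0, 0.9, 75], [0, 0, 0, 0, 0, 0, 75]],
  ],
)

```text
clock: 28.65
eef_pos: [570.5, 187.6, 76.9]
ee_rot: [1.0, 0.018, 0.005, -0.001]
force: [0.5, -0.7, 0.1]
finger_gap: 0.853
grip_force: 0.0
```

Emit:
play_rows(
  rows=[
    [[0, 0, 0.61, -0.23, -0.95, 0.25, 75], [0, 0, 0.61, -0.23, -0.95, 0.25, 75], [0, 0, 0.61, -0.23, -0.95, 0.25, 75], [0, 0, 0.61, -0.23, -0.95, 0.25, 75], [0, 0, 0.61, -0.23, -0.95, 0.25, 75], [0, 0, 0.61, -0.23, -0.95, 0.25, 75], [0, 0, 0.61, -0.23, -0.95, 0.25, 75], [0, 0, 0.61, -0.23, -0.95, 0.25, 75]],
  ],
)

```text
clock: 29.32
eef_pos: [511.7, -41.9, 132.8]
ee_rot: [0.977, 0.213, 0.001, -0.0]
force: [0.6, 0.2, 0.4]
finger_gap: 0.852
grip_force: 0.0
```

Emit:
play_rows(
  rows=[
    [[0, 0, 0.61, -0.22, -0.95, 0.25, 75], [0, 0, 0.61, -0.22, -0.95, 0.25, 75], [0, 0, 0.61, -0.22, -0.95, 0, 75], [0, 0, 0.61, -0.22, -0.95, 0, 75], [0, 0, 0.61, -0.22, -0.95, 0, 75], [0, 0, 0.61, -0.22, -0.95, 0, 75], [0, 0, 0.61, -0.22, -0.95, 0, 75], [0, 0, 0.61, -0.22, -0.95, 0, 75]],
  ],
)

```text
clock: 29.98
eef_pos: [458.7, -270.1, 147.4]
ee_rot: [0.917, 0.398, 0.001, -0.0]
force: [0.0, 0.2, -0.6]
finger_gap: 0.849
grip_force: 0.0
```

Emit:
play_rows(
  rows=[
    [[0, 0, 0.61, -0.22, -0.95, 0, 75], [0, 0, 0.61, -0.22, -0.95, 0, 75], [0, 0, 0, 0, 0, 0, 75], [0, 0, 0, 0, 0, 0, 75], [0, 0, 0, 0, 0, 0, 75], [0, 0, 0, 0, 0, 0, 75], [0, 0, 0, 0, 0, 0, 75]],
  ],
)

```text
clock: 30.57
eef_pos: [446.4, -323.7, 147.4]
ee_rot: [0.897, 0.443, 0.001, -0.001]
force: [0.3, 0.6, -0.3]
finger_gap: 0.853
grip_force: 0.0
```

```bash
python3 -c "
from h import *
look('w10')"
```

```text
tcp [ 446.3 -323.8  147.5] ytool -37.5 rot [ 0.897  0.442  0.001 -0.001] q7 0.1131207823528559 gap 0.8508240194469482
yel+red [ 417.7 -356.9  126.2   56.2   52.3]
red [ 383.6 -401.2   56.2   14.3  142.5]
```

Emit:
play_rows(
  rows=[
    [[0, 0, -0.04, -0.11, -0.01, -0.9, 75], [0, 0, 0, 0, 0, -0.9, 75], [0, 0, 0, 0, 0, -0.9, 75], [0, 0, 0, 0, 0, -0.9, 75], [0, 0, 0, 0, 0, -0.8, 75], [0, 0, 0, 0, 0, -0.45, 75], [0, 0, 0, 0, 0, 0, 75], [0, 0, 0, 0, 0, 0, 75]],
  ],
)

```text
clock: 31.28
eef_pos: [442.8, -325.1, 2.2]
ee_rot: [0.898, 0.44, 0.001, -0.0]
force: [-1.0, -0.1, 0.1]
finger_gap: 0.848
grip_force: 0.0
```

Emit:
play_rows(
  rows=[
    [[0, 0, 0, 0, 0, 0, 30], [0, 0, 0, 0, 0, 0, 30], [0, 0, 0, 0, 0, 0, 30], [0, 0, 0, 0, 0, 0, 30], [0, 0, 0, 0, 0, 0, 30]],
  ],
)

```text
clock: 31.7
eef_pos: [442.7, -325.6, 2.4]
ee_rot: [0.898, 0.44, 0.001, -0.0]
force: [-0.1, 1.2, 2.2]
finger_gap: 0.637
grip_force: 25.0
```

Emit:
play_rows(
  rows=[
    [[0, 0, 0, 0, 0, 0.5, 30], [0, 0, 0, 0, 0, 0.9, 30], [0, 0, 0.95, 0.01, 0.57, 0.5, 30], [0, 0, 0.95, 0.01, 0.57, 0, 30], [0, 0, 0.95, 0.01, 0.57, 0, 30], [0, 0, 0.95, 0.01, 0.57, 0, 30], [0, 0, 0.95, 0.01, 0.57, 0, 30], [0, 0, 0.95, 0.01, 0.57, 0, 30]],
  ],
)

```text
clock: 32.37
eef_pos: [444.0, -221.6, 58.9]
ee_rot: [0.773, 0.634, 0.0, -0.001]
force: [-0.5, -0.1, -0.8]
finger_gap: 0.64
grip_force: 25.0
```

Emit:
play_rows(
  rows=[
    [[0, 0, 0.95, 0.01, 0.57, 0, 30], [0, 0, 0.95, 0.01, 0.57, 0, 30], [0, 0, 0.95, 0.01, 0.57, 0, 30], [0, 0, 0.95, 0.01, 0.57, 0, 30], [0, 0, 0.95, 0.01, 0.57, 0, 30], [0, 0, 0.95, 0.01, 0.57, 0, 30], [0, 0, 0.95, 0.01, 0.57, 0, 30], [0, 0, 0.95, 0.01, 0.57, 0, 30]],
  ],
)

```text
clock: 33.03
eef_pos: [446.2, -84.8, 58.9]
ee_rot: [0.548, 0.836, 0.0, -0.001]
force: [0.1, -0.5, -1.0]
finger_gap: 0.637
grip_force: 25.0
```

Emit:
play_rows(
  rows=[
    [[0, 0, 0.95, 0.01, 0.57, 0, 30], [0, 0, 0.95, 0.01, 0.57, 0, 30], [0, 0, 0.95, 0.01, 0.57, 0, 30], [0, 0, 0.95, 0.01, 0.57, 0, 30], [0, 0, 0.95, 0.01, 0.57, 0, 30], [0, 0, 0.95, 0.01, 0.57, 0, 30], [0, 0, 0.95, 0.01, 0.57, 0, 30], [0, 0, 0.95, 0.01, 0.57, 0, 30]],
  ],
)

```text
clock: 33.7
eef_pos: [448.4, 52.0, 58.9]
ee_rot: [0.273, 0.962, -0.0, -0.001]
force: [1.3, 0.5, -0.8]
finger_gap: 0.641
grip_force: 25.0
```

Emit:
play_rows(
  rows=[
    [[0, 0, 0.95, 0.01, 0.57, 0, 30], [0, 0, 0.95, 0.01, 0.57, 0, 30], [0, 0, 0.95, 0.01, 0.57, 0, 30], [0, 0, 0.95, 0.01, 0.57, 0, 30], [0, 0, 0.95, 0.01, 0.57, 0, 30], [0, 0, 0.95, 0.01, 0.57, 0, 30], [0, 0, 0.95, 0.01, 0.57, 0, 30], [0, 0, 0.9, 0, 0.4, 0, 30]],
  ],
)

```text
clock: 34.37
eef_pos: [450.6, 184.9, 58.9]
ee_rot: [-0.027, 1.0, 0.0, -0.001]
force: [0.5, -0.5, -0.6]
finger_gap: 0.642
grip_force: 25.0
```

Emit:
play_rows(
  rows=[
    [[0, 0, 0, 0, 0, 0, 30], [0, 0, 0, 0, 0, 0, 30], [0, 0, 0, 0, 0, 0, 30], [0, 0, 0, 0, 0, 0, 30]],
  ],
)

```text
clock: 34.7
eef_pos: [450.9, 180.8, 59.0]
ee_rot: [-0.022, 1.0, -0.001, -0.001]
force: [0.1, 0.1, -1.3]
finger_gap: 0.642
grip_force: 25.0
```

```bash
python3 -c "
from h import *
look('w11',68)"
```

```text
tcp [450.9 180.9  59. ] ytool 92.5 rot [-0.022  1.    -0.001 -0.001] q7 0.7496302159671548 gap 0.6384469344188209
yel+red [449.5 182.9  54.7  44.2  93.1]
red [498.8 135.4   5.4   1.  155.9]
```

View pics/w11.png

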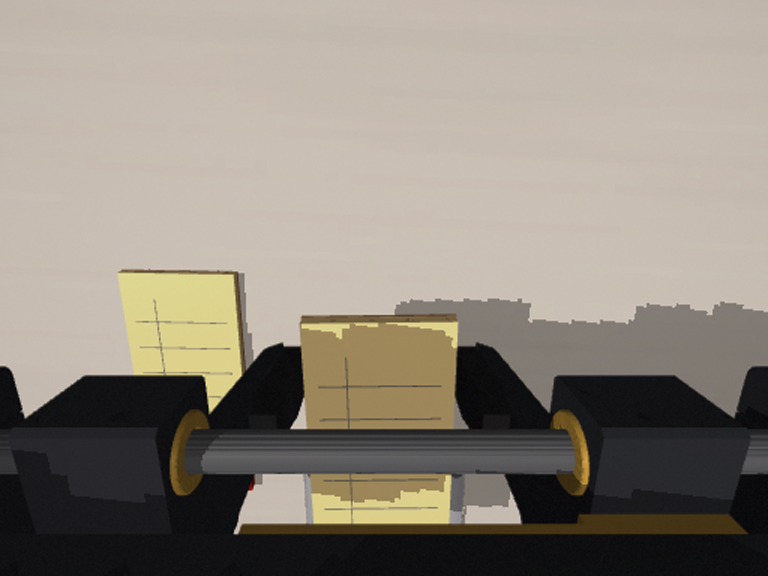

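Emit:
play_rows(
  rows=[
    [[0, 0, 0, 0, 0.08, -0.4, 30], [0, 0, 0, 0, 0, -0.6, 30], [0, 0, 0, 0, 0, -0.42, 30], [0, 0, 0, 0, 0, 0, 30], [0, 0, 0, 0, 0, 0, 30], [0, 0, 0, 0.4, 0.02, 0, 30], [0, 0, 0, 0.4, 0.02, 0, 30], [0, 0, 0, 0, 0, 0, 30]],
  ],
)

```text
clock: 35.42
eef_pos: [478.3, 185.8, 17.6]
ee_rot: [-0.022, 1.0, 0.001, 0.002]
force: [0.5, -0.5, 0.1]
finger_gap: 0.644
grip_force: 25.0
```

Emit:
play_rows(
  rows=[
    [[0, 0, 0, 0.4, 0.02, 0, 30], [0, 0, 0, 0.4, 0.02, 0, 30], [0, 0, 0, 0.4, 0.02, 0, 30], [0, 0, 0, 0.4, 0.01, 0, 30], [0, 0, 0, 0, 0, 0, 30], [0, 0, 0, 0, 0, 0, 30]],
  ],
)

```text
clock: 35.92
eef_pos: [522.8, 187.5, 16.9]
ee_rot: [-0.022, 1.0, -0.0, -0.001]
force: [0.6, 0.0, -1.7]
finger_gap: 0.643
grip_force: 25.0
```

Emit:
play_rows(
  rows=[
    [[0, 0, 0, 0.4, 0.01, -0.02, 30], [0, 0, 0, 0.4, 0.01, 0, 30], [0, 0, 0, 0, 0, 0, 30], [0, 0, 0, 0.2, 0, 0, 30], [0, 0, 0, 0, 0, 0, 30], [0, 0, 0, 0, 0, 0, 30]],
  ],
)

```text
clock: 36.42
eef_pos: [552.6, 188.5, 15.9]
ee_rot: [-0.023, 1.0, -0.0, -0.001]
force: [0.4, -0.5, -1.6]
finger_gap: 0.637
grip_force: 25.0
```

Emit:
play_rows(
  rows=[
    [[0, 0, 0, 0.2, 0, -0.02, 30], [0, 0, 0, 0.1, 0, 0, 30], [0, 0, 0, 0, 0, 0, 30], [0, 0, 0, 0, 0, 0, 30]],
  ],
)

```text
clock: 36.75
eef_pos: [561.5, 188.7, 15.1]
ee_rot: [-0.023, 1.0, -0.0, -0.001]
force: [-2.2, 0.5, -2.5]
finger_gap: 0.641
grip_force: 25.0
```

Emit:
play_rows(
  rows=[
    [[0, 0, 0, 0.1, 0, -0.02, 30], [0, 0, 0, 0, 0, 0, 30], [0, 0, 0, 0, 0, 0, 30]],
  ],
)

```text
clock: 37.0
eef_pos: [561.7, 188.6, 14.5]
ee_rot: [-0.023, 1.0, -0.001, -0.004]
force: [-6.8, 1.1, 2.6]
finger_gap: 0.636
grip_force: 25.0
```

Emit:
play_rows(
  rows=[
    [[0, 0, 0, 0.1, 0, 0, 30], [0, 0, 0, 0, 0, 0, 30], [0, 0, 0, 0, 0, 0, 30]],
  ],
)

```text
clock: 37.25
eef_pos: [561.7, 188.6, 14.4]
ee_rot: [-0.024, 1.0, -0.001, -0.006]
force: [-13.2, 0.2, 7.6]
finger_gap: 0.644
grip_force: 25.0
```

Emit:
play_rows(
  rows=[
    [[0, 0, 0, -0.16, 0, 0, 72], [0, 0, 0, 0, 0, 0, 72], [0, 0, 0, 0, 0, 0, 72], [0, 0, 0, 0, 0, 0.5, 75], [0, 0, 0, 0, 0, 0.8, 75], [0, 0, 0, 0, 0, 0.9, 75], [0, 0, 0, 0, 0, 0.5, 75], [0, 0, 0, 0, 0, 0, 75]],
  ],
)

```text
clock: 37.92
eef_pos: [566.9, 189.5, 99.4]
ee_rot: [-0.022, 1.0, 0.001, 0.003]
force: [-0.2, 1.0, -0.2]
finger_gap: 0.852
grip_force: 0.0
```

Emit:
play_rows(
  rows=[
    [[0, 0, 0, 0.07, -0.88, 0.4, 75], [0, 0, 0, 0.07, -0.88, 0.4, 75], [0, 0, 0, 0.07, -0.88, 0.4, 75], [0, 0, 0, 0.07, -0.88, 0.4, 75], [0, 0, 0, 0, 0, 0, 75], [0, 0, 0, 0, 0, 0, 75], [0, 0, 0, 0, 0, 0, 75], [0, 0, 0, 0, 0, 0, 75]],
  ],
)

```text
clock: 38.58
eef_pos: [571.3, 84.7, 143.0]
ee_rot: [-0.024, 1.0, 0.0, -0.001]
force: [-0.7, 0.9, 0.9]
finger_gap: 0.853
grip_force: 0.0
```

```bash
python3 -c "
from h import *
look('w12',6)"
```

```text
tcp [571.3  84.7 143.1] ytool 92.7 rot [-0.024  1.     0.    -0.001] q7 1.053684895992843 gap 0.8539482799463202
yel+red [495.5  85.2 126.2  56.6   1.5]
red [551.   86.6  56.6  15.3  91.4]
```

Emit:
play_rows(
  rows=[
    [[0, 0, -0.2, -0.78, -0.01, -0.4, 75], [0, 0, 0, -0.78, 0, -0.4, 75], [0, 0, 0, -0.78, 0, -0.4, 75], [0, 0, 0, -0.78, 0, -0.4, 75], [0, 0, 0, -0.78, 0, -0.4, 75], [0, 0, 0, 0, 0, -0.7, 75], [0, 0, 0, 0, 0, -0.7, 75], [0, 0, 0, 0, 0, -0.7, 75]],
  ],
)

```text
clock: 39.3
eef_pos: [454.4, 84.3, 19.8]
ee_rot: [-0.016, 1.0, 0.0, -0.0]
force: [1.5, -0.4, -0.0]
finger_gap: 0.851
grip_force: 0.0
```

Emit:
play_rows(
  rows=[
    [[0, 0, 0, 0, 0, -0.4, 75], [0, 0, 0, 0, 0, -0.2, 75], [0, 0, 0, 0, 0, 0, 75], [0, 0, 0, 0, 0, 0, 75]],
  ],
)

```text
clock: 39.63
eef_pos: [455.7, 83.7, 7.9]
ee_rot: [-0.016, 1.0, -0.001, -0.002]
force: [0.7, -0.3, 0.1]
finger_gap: 0.853
grip_force: 0.0
```

Emit:
play_rows(
  rows=[
    [[0, 0, 0, 0, 0, 0, 30], [0, 0, 0, 0, 0, 0, 30], [0, 0, 0, 0, 0, 0, 30], [0, 0, 0, 0, 0, 0, 30], [0, 0, 0, 0, 0, 0, 30]],
  ],
)

```text
clock: 40.05
eef_pos: [456.2, 82.7, 8.6]
ee_rot: [-0.015, 1.0, -0.001, -0.002]
force: [-0.1, -0.3, 0.5]
finger_gap: 0.495
grip_force: 0.0
```

Emit:
play_rows(
  rows=[
    [[0, 0, 0, 0, 0, 0.1, 75], [0, 0, 0, 0, 0, 0, 75], [0, 0, 0, 0, 0, 0, 75], [0, 0, 0, 0, 0, 0, 75], [0, 0, 0, 0, 0, -0.15, 75], [0, 0, 0, 0, 0, -0.15, 75], [0, 0, 0, 0, 0, 0, 75], [0, 0, 0, 0, 0, 0, 75]],
  ],
)

```text
clock: 40.72
eef_pos: [455.8, 82.5, 3.4]
ee_rot: [-0.015, 1.0, -0.001, -0.002]
force: [-0.7, -0.8, -0.3]
finger_gap: 0.858
grip_force: 0.0
```

Emit:
play_rows(
  rows=[
    [[0, 0, 0, 0, 0, -0.05, 75], [0, 0, 0, 0, 0, 0, 30], [0, 0, 0, 0, 0, 0, 30], [0, 0, 0, 0, 0, 0, 30], [0, 0, 0, 0, 0, 0, 30], [0, 0, 0, 0, 0, 0, 30]],
  ],
)

```text
clock: 41.22
eef_pos: [456.0, 82.5, 2.2]
ee_rot: [-0.015, 1.0, -0.001, -0.002]
force: [-0.1, 0.5, 0.8]
finger_gap: 0.638
grip_force: 25.0
```

Emit:
play_rows(
  rows=[
    [[0, 0, 0, 0, 0, 0.5, 30], [0, 0, 0, 0, 0, 0.8, 30], [0, 0, 0.13, -0.06, 0.85, 0.5, 30], [0, 0, 0, -0.06, 0.85, 0, 30], [0, 0, 0, -0.06, 0.85, 0, 30], [0, 0, 0, -0.06, 0.83, 0, 30], [0, 0, 0, 0, 0, 0, 30], [0, 0, 0, 0, 0, 0, 30]],
  ],
)

```text
clock: 41.88
eef_pos: [448.4, 185.6, 56.1]
ee_rot: [-0.021, 1.0, -0.0, -0.002]
force: [-0.5, -0.9, -0.4]
finger_gap: 0.643
grip_force: 25.0
```

Emit:
play_rows(
  rows=[
    [[0, 0, 0, 0, 0, -0.5, 30], [0, 0, 0, 0, 0, -0.5, 30], [0, 0, 0, 0, 0, -0.1, 30], [0, 0, 0, 0, 0, 0, 30], [0, 0, 0, 0, 0, 0, 30], [0, 0, 0, 0, 0, 0, 30]],
  ],
)

```text
clock: 42.38
eef_pos: [449.0, 183.6, 23.5]
ee_rot: [-0.02, 1.0, -0.001, -0.002]
force: [-0.3, -0.6, 0.2]
finger_gap: 0.637
grip_force: 25.0
```

Emit:
play_rows(
  rows=[
    [[0, 0, 0, 0.4, 0.02, 0.03, 30], [0, 0, 0, 0.4, 0.02, 0, 30], [0, 0, 0, 0.4, 0.02, 0, 30], [0, 0, 0, 0.4, 0.02, 0, 30], [0, 0, 0, 0.4, 0.02, 0, 30], [0, 0, 0, 0, 0, 0, 30], [0, 0, 0, 0, 0, 0, 30]],
  ],
)

```text
clock: 42.97
eef_pos: [509.4, 186.5, 24.3]
ee_rot: [-0.019, 1.0, -0.001, -0.002]
force: [0.8, -0.3, -1.3]
finger_gap: 0.643
grip_force: 25.0
```

Emit:
play_rows(
  rows=[
    [[0, 0, 0, 0.4, 0.02, 0, 30], [0, 0, 0, 0.4, 0.02, -0.02, 30], [0, 0, 0, 0.4, 0.01, 0, 30], [0, 0, 0, 0.1, 0, -0.02, 30], [0, 0, 0, 0, 0, 0, 30], [0, 0, 0, 0, 0, 0, 30]],
  ],
)

```text
clock: 43.47
eef_pos: [547.3, 188.4, 22.8]
ee_rot: [-0.02, 1.0, -0.001, -0.002]
force: [1.6, -0.1, -1.2]
finger_gap: 0.637
grip_force: 25.0
```

Emit:
play_rows(
  rows=[
    [[0, 0, 0, 0.25, 0, -0.01, 30], [0, 0, 0, 0.2, 0, 0, 30], [0, 0, 0, 0, 0, 0, 30], [0, 0, 0, 0, 0, 0, 30]],
  ],
)

```text
clock: 43.8
eef_pos: [562.1, 188.5, 22.5]
ee_rot: [-0.02, 1.0, -0.001, -0.002]
force: [1.6, 0.6, -0.7]
finger_gap: 0.638
grip_force: 25.0
```

Emit:
play_rows(
  rows=[
    [[0, 0, 0, 0.1, 0, 0, 30], [0, 0, 0, 0, 0, 0, 30], [0, 0, 0, 0, 0, 0, 30]],
  ],
)

```text
clock: 44.05
eef_pos: [564.4, 188.5, 22.4]
ee_rot: [-0.02, 1.0, -0.001, -0.002]
force: [-0.4, -0.5, -1.0]
finger_gap: 0.639
grip_force: 25.0
```

Emit:
play_rows(
  rows=[
    [[0, 0, 0, 0.07, 0, 0, 30], [0, 0, 0, 0, 0, 0, 30], [0, 0, 0, 0, 0, 0, 30]],
  ],
)

```text
clock: 44.3
eef_pos: [565.2, 188.4, 22.2]
ee_rot: [-0.02, 1.0, -0.001, -0.003]
force: [-3.7, -1.1, 1.4]
finger_gap: 0.64
grip_force: 25.0
```

Emit:
play_rows(
  rows=[
    [[0, 0, 0, 0.07, 0, 0, 30], [0, 0, 0, 0, 0, 0, 30], [0, 0, 0, 0, 0, 0, 30]],
  ],
)

```text
clock: 44.55
eef_pos: [565.3, 188.4, 22.2]
ee_rot: [-0.021, 1.0, -0.002, -0.005]
force: [-7.9, -1.7, 3.3]
finger_gap: 0.639
grip_force: 25.0
```

Emit:
play_rows(
  rows=[
    [[0, 0, 0, -0.14, 0, 0, 72], [0, 0, 0, 0, 0, 0, 72], [0, 0, 0, 0, 0, 0, 72], [0, 0, 0, 0, 0, 0.5, 75], [0, 0, 0, 0, 0, 0.8, 75], [0, 0, 0, 0, 0, 0.9, 75], [0, 0, 0, 0, 0, 0.9, 75], [0, 0, 0, -0.5, -0.5, 0.9, 75]],
  ],
)

```text
clock: 45.22
eef_pos: [552.4, 177.1, 144.5]
ee_rot: [-0.02, 1.0, 0.002, 0.001]
force: [0.4, 0.8, 1.6]
finger_gap: 0.851
grip_force: 0.0
```

Emit:
play_rows(
  rows=[
    [[0, 0, -0.9, -0.3, -0.9, 0, 75], [0, 0, -0.9, -0.3, -0.9, 0, 75], [0, 0, -0.9, -0.3, -0.9, 0, 75], [0, 0, -0.9, -0.3, -0.9, 0, 75], [0, 0, -0.9, -0.3, -0.9, 0, 75], [0, 0, -0.9, 0, -0.9, 0, 75], [0, 0, -0.9, 0, -0.9, 0, 75], [0, 0, 0, 0, 0, 0, 75]],
  ],
)

```text
clock: 45.88
eef_pos: [504.5, -22.9, 142.3]
ee_rot: [0.236, 0.972, -0.003, -0.002]
force: [0.1, 0.5, -0.0]
finger_gap: 0.851
grip_force: 0.0
```

```bash
python3 - <<'E'
from h import *
import pickle
im=[]
for n in("top","scene"):
    c=camera(n);pickle.dump(c,open(n+"2.pkl","wb"))
    p=w2pix(c,[[605,190,20],[600,-145,5]]).astype(int)
    for q in p: im.append(cv2.resize(c["pixels"][max(q[1]-38,0):q[1]+37,q[0]-50:q[0]+50],(400,300),interpolation=cv2.INTER_CUBIC))
cv2.imwrite("pics/f.png",np.vstack([np.hstack(im[:2]),np.hstack(im[2:])]))
E
```

```text
(no output)
```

View pics/f.png

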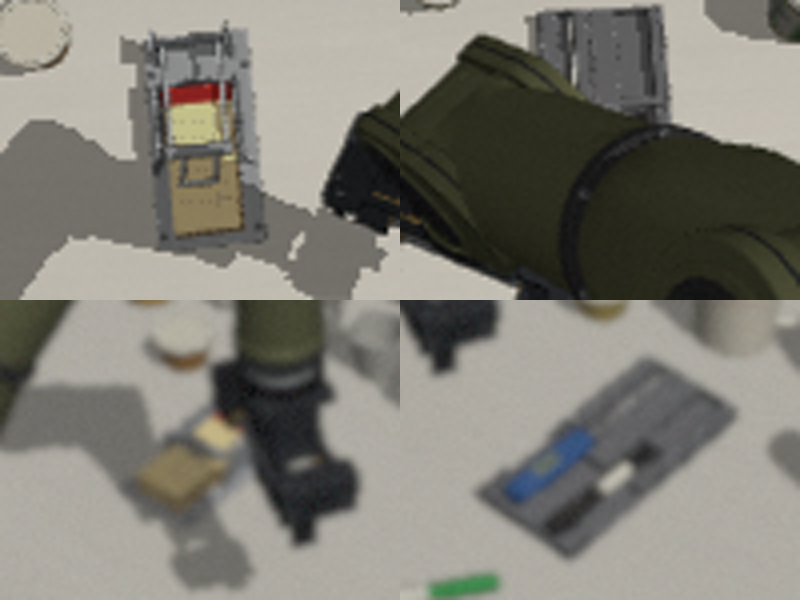

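The pile is straight in the holder with red at the back and the arm on it. The blue probe and the black marker both lie in their pockets. I check the pile position numerically, and compare the bystanders before and after.

```bash
python3 - <<'E'
from h import *
import pickle
c=pickle.load(open("top2.pkl","rb"));m=masks(c);q=w2pix(c,[[605,190,20]])[0].astype(int)
for k,z in(("yel",26),("red",26)):
    o=np.zeros_like(m[k]);s=np.s_[q[1]-35:q[1]+35,q[0]-25:q[0]+25];o[s]=m[k][s];w=pix2w(c,np.argwhere(o)[:,::-1],z)
    print(k,rect(c,o,z)[0],np.round([w[:,0].min(),w[:,0].max(),w[:,1].min(),w[:,1].max()],1))
d=np.abs(pickle.load(open("scene.pkl","rb"))["pixels"].astype(int)-pickle.load(open("scene2.pkl","rb"))["pixels"]).max(2)
c=pickle.load(open("scene2.pkl","rb"));print(w2pix(c,[[705,-333,36]]))
p=w2pix(c,[[705,-333,36]])[0].astype(int);print("tin diff",d[p[1]-15:p[1]+15,p[0]-12:p[0]+12].mean())
E
```

```text
yel [571.4 188.   64.4  57.3   3.2] [538.5 651.6 158.4 217.7]
red [660.1 193.4  38.1  14.2  85.8] [652.6 667.6 163.9 222.5]
[[355.3838129  213.80318084]]
tin diff 11.291666666666666
```

```bash
python3 -c "
from rig import *
print(job_done())"
```

```text
the job is handed in; nothing more can be done
None
```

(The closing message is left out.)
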